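# Exchange the eyepiece pairs of a dental microscope head

## Robot

A 7-joint arm with a two-finger parallel gripper is mounted at the origin on the work surface. World frame = base frame: x ahead of the robot, y to its left, z up, the work surface at z = 0. Lengths are in m, angles in rad, forces in N, time in s.
With the tool pointing down it reaches from about 0.4 to 0.85 m from the base axis. Payload 4.5 kg.
Tool frame: the origin (TCP) lies on the centre line of the jaws, within the pads' length; the fingertips stand 25 mm ahead of it and the grasp point (between the pads) lies 6 mm ahead of it (manip.nose_length is the distance from the TCP to the fingertips, in m); y points along the fingers, z is the direction in which the jaws open and shut, and the axes are right-handed (so a half turn about y gives the same grasp; the last joint's range is limited). The gripper opens to 85 mm and grips with 20 to 120 N. Pads are 22 mm wide; open, the fingers measure 114 mm over their backs; the gripper's body (76 mm by 85 mm) begins 54 mm behind the grasp point. The pads swing forward as they close: fully open they stand 13 mm farther back than shut.
Start: joints at [1.205, 0.689, -0.195, 1.565, 0.157, 0.902, -0.215], TCP at [0.243, -0.576, 0.218] pointing down, gripper open.
Joint ranges: [-3.01, 3.01], [-0.46, 2.08], [-1.47, 1.51], [0.13, 2.56], [-1, 4.14], [0.04, 2.09], [-2.66, 2.66]. Speed limits (rad/s): [2.57, 2.57, 3.14, 3.14, 3.14, 3.14, 3.14].

## Interface

Orientations are given as a unit quaternion [w, x, y, z].
In Python, from bench import manip, cams gives the robot as it stands. The module is installed in compiled form; this text tells all that it offers.
- The arm moves only by the tool servo_tool, never from a script. Its argument "moves" is a list of rows, each an object with "rot": the turn, a rotation vector about the tool's x, y, z in degrees, a list of three; "dp": the shift along the tool's x, y, z in m, a list of three; "jaw": the finger opening in m, from 0 to 0.0854. In form: [{"rot": [ax, ay, az], "dp": [dx, dy, dz], "jaw": jaw}, ...]. A call has 1 to 12 rows; each row is the pose to reach, as a shift and turn from the pose commanded when the call began, along the tool's axes at that moment; what a row does not reach only later rows make up. A row lasts 1/8 s, in which the tool goes at most 62.5 mm and 10.7 degrees, less where a joint would pass 70% of its speed; a pose out of reach is approached as far as the arm can. A call with a gripper value outside its range is refused whole. The fingers move at their own pace and stop on an object; "newtons" is the grip in N (left out, the last holds). Time passes only in rows, so rows that repeat a pose let the fingers close. It gives the time, the measured TCP pose, the force and the opening at its end, in the units of the state.
- manip.read_state(): the state, without advancing time (a new reading comes with each control period).
- cams.read_camera(name): name is "scene" or "top"; returns the picture (400x640x3 uint8, blue, green, red); there is no depth.
- cams.camera_params(name): a dict with "intrinsics" (3x3 intrinsics, pixels), "distortion" ([k1, k2, p1, p2, k3] as OpenCV has them; the pictures are not rectified), "xyz" and "orientation" of the camera in the world. Camera axes: x right, y up, looking along -z (the intrinsics and any distortion apply to the point x, -y, -z); pixel columns grow to the right and rows downward; lengths in m; the calibration is good to about 2 mm. A picture is of the moment at which its call begins. camera_params takes no time and is no camera call.
- manip.close_job(): hands the job in, once; it reports no verdict.
Trained networks look in the newest picture that a camera, given by its name, has taken for a name from the list of things; names that differ only in an ending like _2 or _b are one class to them, and where a whole thing is asked for, a point or a joint stands for the part that bears it (a point fixed in the world has none). Each returns a list of dicts, best first, with "confidence" (0 to 1); they miss things now and then, are a little off and sometimes report something else, mostly with a low value. They report only what shows in the picture. A call takes as long as a camera call.
- cams.cut_out(name, camera): "pixels" (400x640 bool, what is visible of it).
- cams.pinpoint(name, camera): "location" ([x, y, z] in m, in world coordinates, good to about 4 mm: a listed point, or the origin of a listed thing).
The state is a dict: "time": time; "joints": joint angles; "joint_vel": joint speeds; "effort": joint torques, N m; "position": TCP position; "tcp_rot": TCP orientation; "force": force on the tool from outside, world axes, zero at the start; "ft_torque": the same for the moment, N m; "gripper_width": finger opening in m.
Only numpy, scipy, OpenCV 4.12 (cv2) and the standard library are available. Lean on these libraries where they do the work, as an engineer would, in place of code of your own. Each camera call takes 0.05 s, during which the arm holds its last target.

## Task

Change the eyepieces of the microscope head: the short, wide-field pair goes into the head's two tubes, pushed fully home, and the tall, high-power pair goes into the two wells of the storage block where the wide-field ones stood. All four of these places are taken, so park an eyepiece in the empty cleaning post on the way. They are glass: set each down without dropping or toppling it, never stand one on the bare bench, and do not disturb the bottle of lens fluid.

Things in the scene. Friction and masses are not known exactly. Their poses are not given: they have to be found in the camera images.
- wide_1: Wide-field eyepiece, one of two alike, in the storage block at the start: short, stout, black, 70 mm high, big 32 mm lens on top, 0.16 kg. Barrel 30 mm across, 25 mm long, its lowest 4 mm chamfered to 24 mm, below a shoulder of 40 mm or more. Origin: centre of the barrel's foot (lowest face), z up its axis; round. Grip 46 mm across at 28 to 58 mm above the foot; rubber eyecup 48 mm.
- wide_2: Wide-field eyepiece, one of two alike, in the storage block at the start: short, stout, black, 70 mm high, big 32 mm lens on top, 0.16 kg. Barrel 30 mm across, 25 mm long, its lowest 4 mm chamfered to 24 mm, below a shoulder of 40 mm or more. Origin: centre of the barrel's foot (lowest face), z up its axis; round. Grip 46 mm across at 28 to 58 mm above the foot; rubber eyecup 48 mm.
- high_1: High-power eyepiece, one of two alike, in the head's tubes at the start: tall, slim, aluminium, 84 mm high, small 12 mm lens in a black top, 0.13 kg. Barrel 30 mm across, 25 mm long, its lowest 4 mm chamfered to 24 mm, below a shoulder of 40 mm or more. Origin: centre of the barrel's foot (lowest face), z up its axis; round. Grip 35 mm across at 31 to 79 mm above the foot.
- high_2: High-power eyepiece, one of two alike, in the head's tubes at the start: tall, slim, aluminium, 84 mm high, small 12 mm lens in a black top, 0.13 kg. Barrel 30 mm across, 25 mm long, its lowest 4 mm chamfered to 24 mm, below a shoulder of 40 mm or more. Origin: centre of the barrel's foot (lowest face), z up its axis; round. Grip 35 mm across at 31 to 79 mm above the foot.
- tube_a: One of two upright eyepiece tubes of the fixed cream microscope head (118 x 100 mm in plan). Origin: centre of its mouth, 125 mm above the bench; z up, y along the line of the two tubes, 66 mm apart (tube_b lies to its -y). Rim 41 mm across, bore 32 mm, 30 mm deep. A seated eyepiece rests by its shoulder on the rim, foot 25 mm below this origin.
- tube_b: One of two upright eyepiece tubes of the fixed cream microscope head (118 x 100 mm in plan). Origin: centre of its mouth, 125 mm above the bench; z up, y along the line of the two tubes, 66 mm apart (tube_a lies to its +y). Rim 41 mm across, bore 32 mm, 30 mm deep. A seated eyepiece rests by its shoulder on the rim, foot 25 mm below this origin.
- well_a: One of two wells of the fixed grey storage block (132 x 78 mm, 34 mm high). Origin: centre of its mouth in the block's top, 34 mm above the bench; z up, y along the line of the two wells, 66 mm apart (well_b lies to its -y). Well 37 mm across, 22 mm deep, an easy fit; a seated eyepiece stands on its floor, foot 22 mm below this origin.
- well_b: One of two wells of the fixed grey storage block (132 x 78 mm, 34 mm high). Origin: centre of its mouth in the block's top, 34 mm above the bench; z up, y along the line of the two wells, 66 mm apart (well_a lies to its +y). Well 37 mm across, 22 mm deep, an easy fit; a seated eyepiece stands on its floor, foot 22 mm below this origin.
- post: Lens-cleaning post, empty at the start: a single white cup, 48 mm across outside, on a fixed round steel foot 76 mm across. Origin: centre of its underside on the bench; z up. The cup's mouth is 34 mm above the bench, its hollow 37 mm across and 22 mm deep, an easy fit; a parked eyepiece's foot stands 12 mm above this origin.
- fluid: The amber glass bottle of lens fluid with a white cap, 38 mm across and 95 mm high, standing loose on the far side of the work. Origin: centre of its underside; z up. Leave it alone.

How it is judged:
By the outcome, as a careful person would: the job done as asked, in the order asked, and still so for the second after the job is handed in, with the robot touching nothing.
It also fails if it takes over 120 s, if anything falls off the work surface, if the arm or the gripper's body presses on something with over 40 N, if the wrist force passes 120 N, or if a joint passes its speed limit or range.

## Working session

There is one attempt and no reset: what is moved stays moved. The work goes in short steps, Python scripts to look and compute and a tool call to move; the robot and the scene stay as the last step left them, time stands still between calls to the robot, and variables do not carry over. Pictures are saved under pics/ and viewed, and the job is handed in when it is done.

Besides the shell and the picture viewer there is one more tool, called after ">>>" as name([rows], argument=value, ...), one row to a line, values as JSON. servo_tool: Moves the arm, as the interface text tells. Its arguments: {"type":"object","properties":{"moves":{"type":"array","items":{"type":"object","properties":{"rot":{"type":"array","items":{"type":"number"}},"dp":{"type":"array","items":{"type":"number"}},"jaw":{"type":"number"}}}},"newtons":{"type":"number"}},"required":["moves"]}

```bash
mkdir -p pics; ls; python3 - <<'E'
from bench import manip, cams
import cv2, numpy as np
for n in ("scene","top"):
    im=cams.read_camera(n); cv2.imwrite(f"pics/{n}0.png",im)
    p=cams.camera_params(n); print(n,{k:np.round(np.array(v),4).tolist() for k,v in p.items()})
    for c in ("wide_1","high_1","tube_a","well_a","post","fluid"):
        for d in cams.pinpoint(c,n): print(c,round(d["confidence"],2),np.round(d["location"],4))
s=manip.read_state()
for k,v in s.items(): print(k,np.round(v,4))
print(manip.nose_length)
E
```

```text
pics
scene {'intrinsics': [[366.7772, 0.0, 323.2461], [0.0, 366.7772, 200.2074], [0.0, 0.0, 1.0]], 'distortion': [-0.0059, 0.0, 0.0, 0.0, 0.0], 'xyz': [0.9931, -0.1674, 0.6672], 'orientation': [0.8092, 0.263, 0.1601, 0.5004]}
wide_1 0.79 [0.5125 0.0436 0.0115]
wide_1 0.75 [ 0.5315 -0.0183  0.015 ]
wide_1 0.52 [ 0.4974 -0.186   0.0945]
wide_1 0.41 [ 0.7289 -0.0581  0.001 ]
high_1 0.75 [ 0.4945 -0.2525  0.1052]
high_1 0.62 [ 0.4988 -0.1878  0.0969]
tube_a 0.83 [ 0.4981 -0.1832  0.1249]
tube_a 0.78 [ 0.4951 -0.2515  0.1281]
tube_a 0.28 [ 0.5338 -0.0211  0.0122]
well_a 0.57 [0.5146 0.0389 0.036 ]
post 0.83 [ 0.5426  0.237  -0.0007]
fluid 0.78 [ 0.7321 -0.0558  0.004 ]
top {'intrinsics': [[402.2942, 0.0, 319.1527], [0.0, 402.2942, 198.5782], [0.0, 0.0, 1.0]], 'distortion': [-0.0735, 0.0, 0.0, 0.0, 0.0], 'xyz': [0.4388, 0.0052, 1.067], 'orientation': [-0.7019, -0.0649, 0.0518, 0.7075]}
wide_1 0.69 [0.5125 0.0423 0.0161]
wide_1 0.51 [ 0.5292 -0.0219  0.0123]
high_1 0.89 [ 0.4965 -0.253   0.1021]
high_1 0.6 [ 0.4903 -0.1837  0.1024]
tube_a 0.58 [ 0.4965 -0.189   0.1255]
tube_a 0.41 [ 0.4964 -0.2468  0.1238]
well_a 0.59 [0.5131 0.0443 0.0319]
well_a 0.56 [ 0.5376 -0.0218  0.0333]
post 0.79 [0.5409 0.2352 0.0007]
post 0.46 [ 0.7341 -0.0584  0.0018]
fluid 0.68 [ 0.7339 -0.0591  0.0008]
time 0.7
joints [ 1.2048  0.6891 -0.1946  1.5653  0.1573  0.9025 -0.2151]
joint_vel [-0.0016 -0.0005  0.0012 -0.0001 -0.001  -0.0016  0.0001]
effort [ 2.00000e-04 -5.39425e+01 -1.26680e+00 -1.58858e+01  1.00000e-02
  1.20000e-03 -0.00000e+00]
position [ 0.2433 -0.5757  0.2181]
tcp_rot [-0.1404  0.1404 -0.693   0.6931]
force [-0.0132 -1.2008 -0.4183]
ft_torque [ 0.0362  0.0495 -0.0419]
gripper_width 0.0858
0.025
```

View pics/scene0.png

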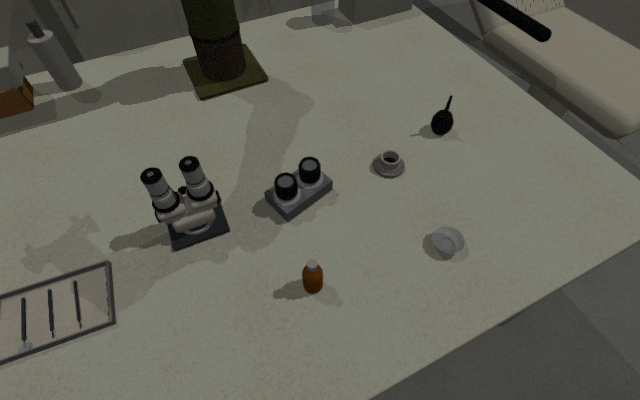

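View pics/top0.png

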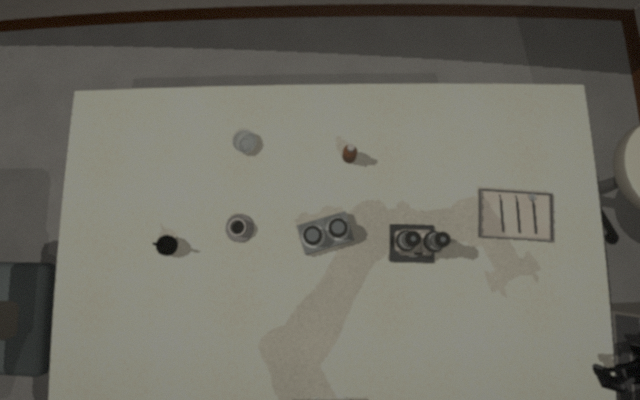

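```bash
cat > h.py <<'E'
from bench import manip, cams
import cv2, numpy as np
from scipy.spatial.transform import Rotation as R
from scipy.optimize import minimize
def proj(n,P):
    p=cams.camera_params(n); w,x,y,z=p["orientation"]
    Rm=R.from_quat([x,y,z,w]).as_matrix(); c=(np.atleast_2d(P)-np.array(p["xyz"]))@Rm
    c=c*[1,-1,-1]
    return cv2.projectPoints(c.reshape(-1,1,3),np.zeros(3),np.zeros(3),np.array(p["intrinsics"]),np.array(p["distortion"]))[0].reshape(-1,2)
def ring(x,y,z,r,k=48):
    t=np.linspace(0,2*np.pi,k,endpoint=False); return np.c_[x+r*np.cos(t),y+r*np.sin(t),np.full(k,z)]
# profiles (z above foot, r) visible
HI=[(.025,.0205),(.031,.0175),(.079,.0175),(.084,.0165)]
WI=[(.022,.015),(.026,.020),(.028,.023),(.058,.023),(.060,.024),(.070,.024)]
def sil(n,x,y,z,prof,S=4):
    m=np.zeros((400*S,640*S),np.uint8)
    for (a,ra),(b,rb) in zip(prof[:-1],prof[1:]):
        q=proj(n,np.r_[ring(x,y,z+a,ra),ring(x,y,z+b,rb)])
        h=cv2.convexHull(((q+.5)*S-.5).astype(np.float32)).astype(np.int32)
        cv2.fillConvexPoly(m,h,255)
    return cv2.resize(m,(640,400),interpolation=cv2.INTER_AREA)/255.
def fit(n,mask,x,y,z,prof):
    f=lambda v:(lambda s:np.abs(s-mask).sum())(sil(n,x+v[0],y+v[1],z,prof))
    best=minimize(f,[0,0],method="Nelder-Mead",options=dict(initial_simplex=[[0,0],[.005,0],[0,.005]],xatol=2e-4,fatol=.2))
    return x+best.x[0],y+best.x[1],best.fun,mask.sum()
def crop(im,u0,v0,u1,v1,s): return cv2.resize(im[v0:v1,u0:u1],None,fx=s,fy=s,interpolation=cv2.INTER_CUBIC)
E
python3 - <<'E'
from h import *
for n in ("scene","top"):
    im=cams.read_camera(n); np.save(f"{n}.npy",im)
    for c,prof,guess in (("high_1",HI,[(.496,-.252,.1),(.496,-.186,.1)]),("wide_1",WI,[(.5125,.043,.012),(.531,-.020,.012)])):
        for d in cams.cut_out(c,n):
            mk=d["pixels"]; vv,uu=np.nonzero(mk); 
            print(n,c,round(d["confidence"],2),uu.mean().round(1),vv.mean().round(1),len(uu))
            if d["confidence"]<.3: continue
            g=min(guess,key=lambda g:np.hypot(*(proj(n,[g[0],g[1],g[2]+.05])[0]-[uu.mean(),vv.mean()])))
            print("   fit",np.round(fit(n,mk.astype(float),*g,prof),4))
E
```

```text
scene high_1 0.94 155.8 185.0 667
   fit [ 4.967000e-01 -2.512000e-01  1.193333e+02  6.670000e+02]
scene high_1 0.88 192.4 173.1 619
   fit [ 4.980000e-01 -1.855000e-01  1.072745e+02  6.190000e+02]
scene wide_1 0.89 285.8 186.6 552
   fit [ 5.37800e-01 -2.34000e-02  5.38353e+01  5.52000e+02]
scene wide_1 0.81 309.5 170.7 517
   fit [5.19800e-01 3.99000e-02 5.46471e+01 5.17000e+02]
top high_1 0.77 438.6 240.2 285
   fit [ 4.92800e-01 -2.49400e-01  5.27569e+01  2.85000e+02]
top high_1 0.73 409.8 239.3 293
   fit [ 4.96300e-01 -1.85100e-01  2.41569e+01  2.93000e+02]
top high_1 0.51 428.2 242.8 115
   fit [ 4.901000e-01 -2.367000e-01  2.615647e+02  1.150000e+02]
top wide_1 0.54 312.4 235.4 303
   fit [5.12300e-01 4.00000e-02 1.93961e+01 3.03000e+02]
```

```bash
cat > ov.py <<'E'
from h import *
def draw(n,im,things,box,s,fn):
    u0,v0,u1,v1=box; c=crop(im,*box,s)
    for P,col in things:
        q=((proj(n,P)+.5-[u0,v0])*s-.5)
        cv2.polylines(c,[np.round(q*8).astype(np.int32)],True,col,1,cv2.LINE_AA,3)
    cv2.imwrite(fn,c)
def block(cx,cy,yaw,z,a=.078,b=.132):
    e=np.array([[-a,-b],[a,-b],[a,b],[-a,b]])/2; c,s=np.cos(yaw),np.sin(yaw)
    return np.c_[e@np.array([[c,s],[-s,c]])+[cx,cy],np.full(4,z)]
E
cat > o1.py <<'E'
from ov import *
H=[(.4965,-.2510),(.4970,-.1852)]; W=[(.5340,-.0228),(.5155,.0405)]; P=(.5415,.236)
G=(0,255,0);Rr=(0,0,255)
T=[]
for x,y in H: T+=[(ring(x,y,.125,.0205),G),(ring(x,y,.184,.0165),Rr),(ring(x,y,.125,.020),Rr)]
for x,y in W: T+=[(ring(x,y,.082,.024),Rr),(ring(x,y,.034,.0185),G)]
c=np.mean(W,0); d=np.subtract(W[1],W[0]); yaw=np.arctan2(-d[0],d[1]); print(np.degrees(yaw))
T+=[(block(*c,yaw,.034),G),(block(*c,yaw,0),G)]
T+=[(ring(*P,.034,.024),G),(ring(*P,.034,.0185),G),(ring(*P,0,.038),G)]
for n,boxes in (("scene",[(140,145,340,225),(360,140,420,185)]),("top",[(290,200,460,270),(215,205,265,250)])):
    im=np.load(n+".npy")
    for i,b in enumerate(boxes): draw(n,cv2.convertScaleAbs(im,alpha=1.6),T,b,4 if i==0 else 6,f"pics/o1_{n}{i}.png")
a=[cv2.imread(f"pics/o1_{n}{i}.png") for n in("scene","top") for i in (0,1)]
for i in (0,1): 
    A,B=a[i],a[i+2]; w=max(A.shape[1],B.shape[1])
    pad=lambda x:cv2.copyMakeBorder(x,0,0,0,w-x.shape[1],cv2.BORDER_CONSTANT)
    cv2.imwrite(f"pics/o1_{i}.png",np.r_[pad(A),pad(B)])
E
python3 o1.py
```

```text
16.291481590970903
```

View pics/o1_0.png

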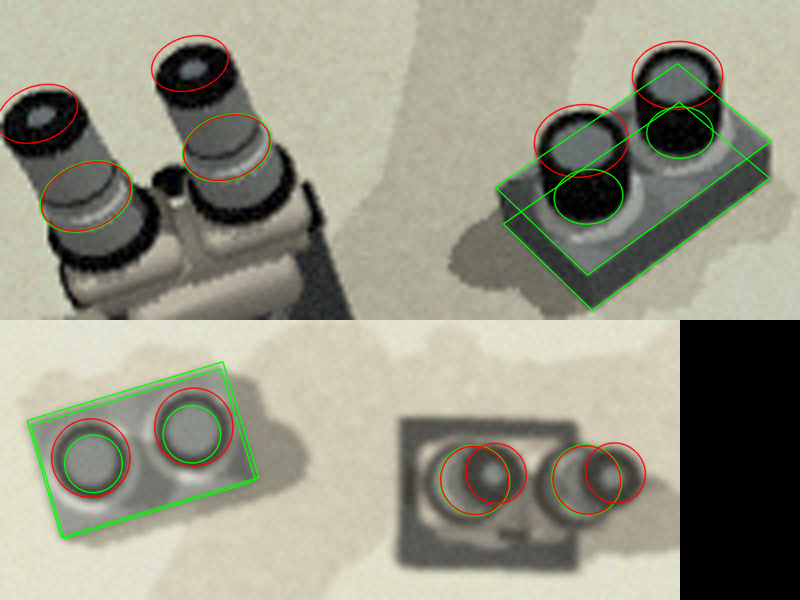

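View pics/o1_1.png

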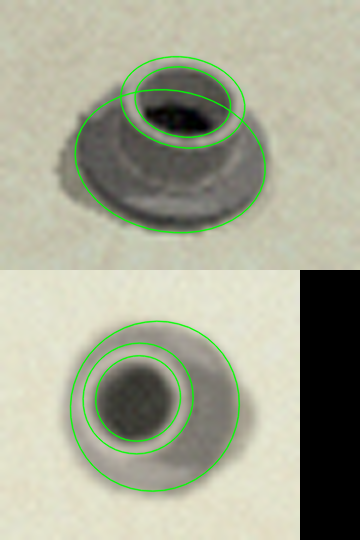

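```bash
python3 - <<'E'
from ov import *
a=cv2.convertScaleAbs(np.load("scene.npy"),alpha=2); 
t=cv2.convertScaleAbs(np.load("top.npy"),alpha=2)
cv2.imwrite("pics/z1.png",np.r_[crop(a,140,150,220,210,10)])
cv2.imwrite("pics/z2.png",crop(t,380,215,460,265,10))
cv2.imwrite("pics/z3.png",crop(t,295,205,365,260,10))
cv2.imwrite("pics/z4.png",crop(a,262,152,336,216,10))
E
```

```text
(no output)
```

View pics/z1.png

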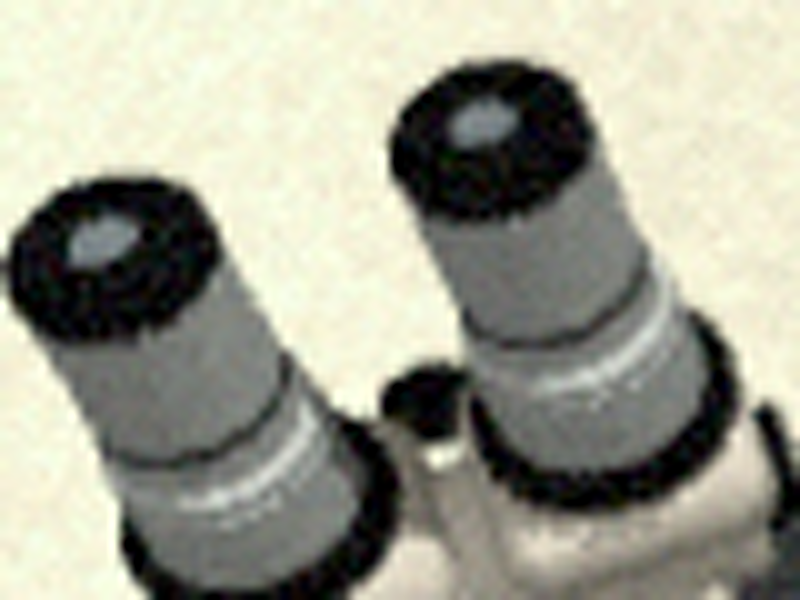

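View pics/z2.png

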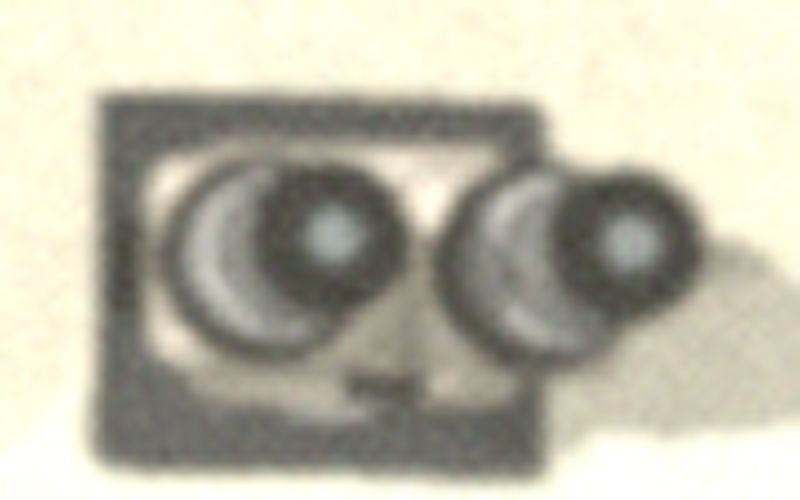

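View pics/z3.png

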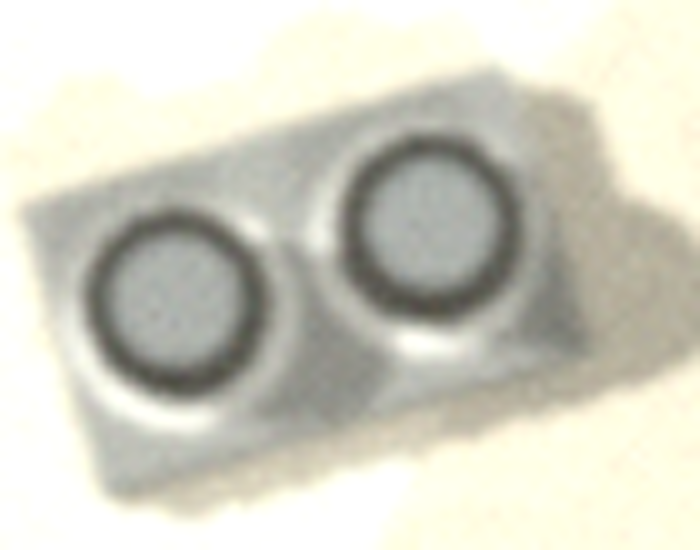

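View pics/z4.png

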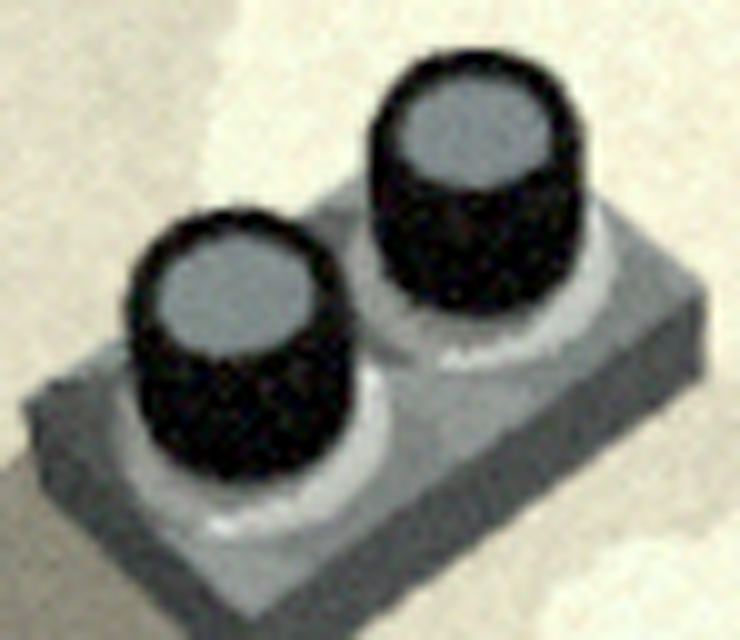

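```bash
python3 - <<'E'
from h import *
from scipy.optimize import least_squares
D={"hb":((149.95,173.65),(442.55,238.85),.184),"ha":((187.85,161.75),(413.05,238.15),.184),"wb":((285.25,181.05),(337.75,227.35),.082),"wa":((308.95,164.75),(312.35,234.85),.082)}
for k,(s,t,z) in D.items():
    r=least_squares(lambda p:np.r_[proj("scene",p)[0]-s,proj("top",p)[0]-t],[.5,-.1,.1])
    print(k,r.x.round(4),r.fun.round(2))
    for n,o in(("scene",s),("top",t)):
        q=least_squares(lambda p:proj(n,[p[0],p[1],z])[0]-o,[.5,-.1]).x; print("  ",n,q.round(4))
# block from top corners
c=np.array([(25,208),(495,68),(588,352),(118,498)])/10-.45+[295,205]
Q=np.array([least_squares(lambda p:proj("top",[p[0],p[1],.034])[0]-o,[.5,-.1]).x for o in c]); print(Q.round(4),Q.mean(0).round(4),np.linalg.norm(np.diff(Q,axis=0),axis=1).round(4))
E
```

```text
hb [ 0.4944 -0.2505  0.1793] [ 0.06 -0.01  0.08  0.  ]
   scene [ 0.4991 -0.2498]
   top [ 0.4941 -0.249 ]
ha [ 0.4967 -0.1849  0.1797] [-0.02  0.   -0.02 -0.  ]
   scene [ 0.5011 -0.1848]
   top [ 0.4964 -0.1841]
wb [ 0.5321 -0.0221  0.0745] [-0.15  0.02 -0.17 -0.05]
   scene [ 0.538  -0.0236]
   top [ 0.5313 -0.0223]
wa [0.514  0.0408 0.0753] [-0.15  0.02 -0.16 -0.06]
   scene [0.5196 0.0387]
   top [0.5134 0.0401]
[[ 0.5418  0.0812]
 [ 0.5771 -0.0405]
 [ 0.5036 -0.0631]
 [ 0.4674  0.0573]] [0.5225 0.0088] [0.1267 0.0769 0.1258]
```

```bash
cat >> h.py <<'E'
def qR(q): return R.from_quat([q[1],q[2],q[3],q[0]])
def st(): 
    s=manip.read_state(); return np.array(s["position"]),qR(s["tcp_rot"]),s
def target(yaw):
    """tool y down, jaw axis z along world dir yaw; x=y cross z"""
    z=np.array([np.cos(yaw),np.sin(yaw),0]); y=np.array([0,0,-1.]); x=np.cross(y,z)
    return R.from_matrix(np.c_[x,y,z])
def go(p,yawdeg):
    P,Q,s=st(); best=None
    T=min([target(np.radians(yawdeg)),target(np.radians(yawdeg+180))],key=lambda T:(Q.inv()*T).magnitude())
    print("t",s["time"],"P",P.round(4),"F",np.round(s["force"],1),"w",np.round(s["gripper_width"],4),"j",np.round(s["joints"],2))
    print("axes\n",Q.as_matrix().round(3))
    print("dp",Q.inv().apply(np.array(p)-P).round(4),"rot",(Q.inv()*T).as_rotvec(degrees=True).round(2))
E
python3 -c "
from h import *
go((.4945,-.25,.28),-1.75+0)"
```

```text
t 1.0 P [ 0.2433 -0.5757  0.2181] F [-0.2  0.4  0.5] w 0.0852 j [ 1.2   0.69 -0.19  1.57  0.16  0.9  -0.22]
axes
 [[-0.921  0.     0.389]
 [-0.389 -0.    -0.921]
 [-0.    -1.     0.   ]]
dp [-0.3582 -0.0619 -0.2023] rot [-1.000e-02 -6.534e+01  0.000e+00]
```

>>> servo_tool([
  {"rot":[0,-65.3,0],"dp":[-0.358,-0.062,-0.202],"jaw":0.085},
  {"rot":[0,-65.3,0],"dp":[-0.358,-0.062,-0.202],"jaw":0.085},
  {"rot":[0,-65.3,0],"dp":[-0.358,-0.062,-0.202],"jaw":0.085},
  {"rot":[0,-65.3,0],"dp":[-0.358,-0.062,-0.202],"jaw":0.085},
  {"rot":[0,-65.3,0],"dp":[-0.358,-0.062,-0.202],"jaw":0.085},
  {"rot":[0,-65.3,0],"dp":[-0.358,-0.062,-0.202],"jaw":0.085},
  {"rot":[0,-65.3,0],"dp":[-0.358,-0.062,-0.202],"jaw":0.085},
  {"rot":[0,-65.3,0],"dp":[-0.358,-0.062,-0.202],"jaw":0.085},
  {"rot":[0,-65.3,0],"dp":[-0.358,-0.062,-0.202],"jaw":0.085},
  {"rot":[0,-65.3,0],"dp":[-0.358,-0.062,-0.202],"jaw":0.085},
], newtons=20)

```text
time: 2.25
position: [0.4932, -0.252, 0.2797]
tcp_rot: [0.491, -0.492, 0.509, -0.508]
force: [-0.1, 0.3, 0.0]
gripper_width: 0.0851
```

```bash
python3 -c "
from ov import *
go((.4945,-.25,.158),-1.75)
a=cams.read_camera('scene');t=cams.read_camera('top')
cv2.imwrite('pics/p1.png',np.r_[crop(a,100,80,260,230,4)]);cv2.imwrite('pics/p2.png',crop(t,370,180,530,290,5))"
```

```text
t 2.25 P [ 0.4932 -0.252   0.2797] F [-0.1  0.3  0. ] w 0.0851 j [ 0.71  0.56 -0.53  1.69  0.33  0.98  0.03]
axes
 [[-0.034 -0.001  0.999]
 [-0.999 -0.001 -0.034]
 [ 0.001 -1.    -0.001]]
dp [-0.0021  0.1217  0.0014] rot [ 0.08 -0.21  0.05]
```

View pics/p1.png

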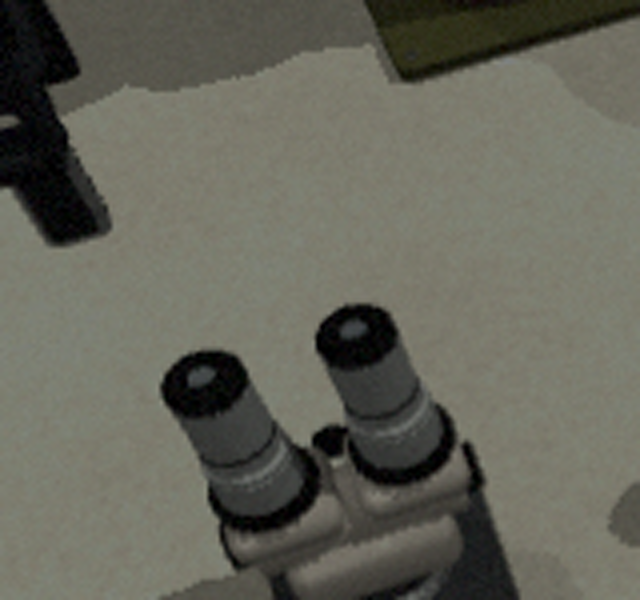

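>>> servo_tool([
  {"rot":[0,0,0],"dp":[-0.002,0.05,0.001],"jaw":0.085},
  {"rot":[0,0,0],"dp":[-0.002,0.09,0.001],"jaw":0.085},
  {"rot":[0,0,0],"dp":[-0.002,0.121,0.001],"jaw":0.085},
  {"rot":[0,0,0],"dp":[-0.002,0.121,0.001],"jaw":0.085},
  {"rot":[0,0,0],"dp":[-0.002,0.121,0.001],"jaw":0.085},
])

```text
time: 2.98
position: [0.4962, -0.2488, 0.1602]
tcp_rot: [-0.492, 0.492, -0.507, 0.509]
force: [0.1, -0.3, 0.4]
gripper_width: 0.0851
```

```bash
python3 -c "
from ov import *
go((.4945,-.25,.158),-1.75)
a=cams.read_camera('scene');t=cams.read_camera('top')
cv2.imwrite('pics/p3.png',np.r_[crop(cv2.convertScaleAbs(a,alpha=1.6),100,100,260,230,5)]);cv2.imwrite('pics/p4.png',crop(t,370,180,530,290,5))"
```

```text
t 2.975 P [ 0.4962 -0.2488  0.1602] F [ 0.1 -0.3  0.4] w 0.0851 j [ 0.65  0.7  -0.45  1.83  0.45  0.71 -0.08]
axes
 [[-0.032  0.002  0.999]
 [-0.999 -0.001 -0.032]
 [ 0.001 -1.     0.002]]
dp [ 0.0012  0.0022 -0.0017] rot [-0.1  -0.08  0.03]
```

View pics/p3.png

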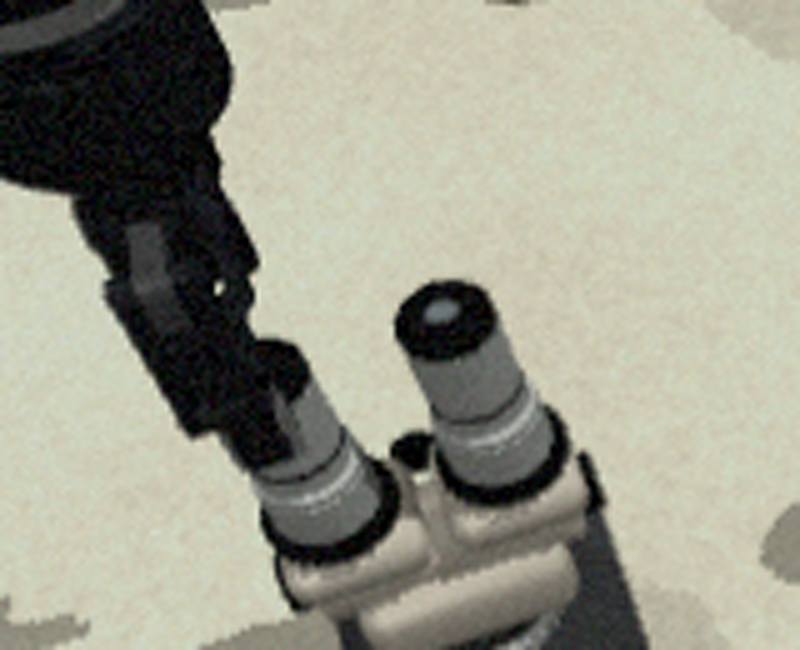

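View pics/p4.png

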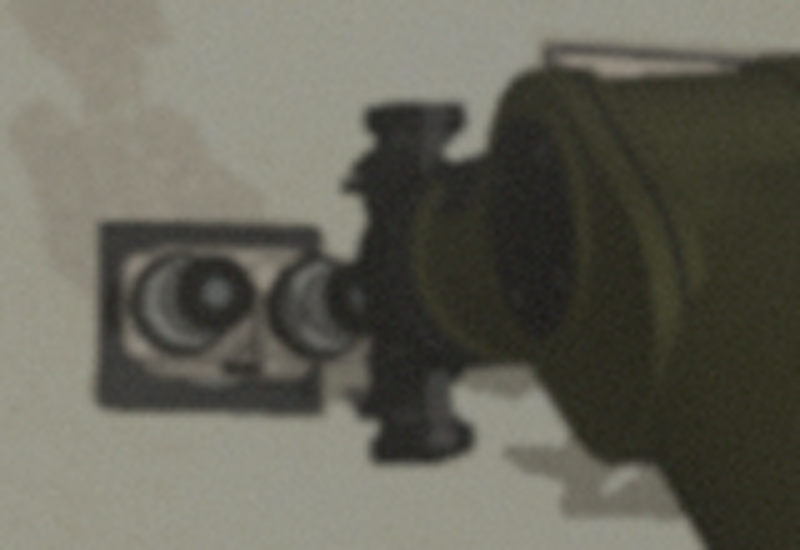

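>>> servo_tool([
  {"rot":[0,0,0],"dp":[0.001,0.001,-0.001],"jaw":0.06},
  {"rot":[0,0,0],"dp":[0.001,0.001,-0.001],"jaw":0.045},
  {"rot":[0,0,0],"dp":[0.001,0.001,-0.001],"jaw":0.032},
  {"rot":[0,0,0],"dp":[0.001,0.001,-0.001],"jaw":0.032},
  {"rot":[0,0,0],"dp":[0.001,0.001,-0.001],"jaw":0.032},
  {"rot":[0,0,0],"dp":[0.001,0.001,-0.001],"jaw":0.032},
], newtons=20)

```text
time: 3.82
position: [0.4947, -0.2494, 0.1584]
tcp_rot: [-0.492, 0.492, -0.508, 0.508]
force: [-0.0, 0.2, 6.0]
gripper_width: 0.0336
```

```bash
python3 -c "
from ov import *
go((.4945,-.25,.158),-1.75)
go((.4945,-.25,.158),-1.75)
a=cams.read_camera('scene');t=cams.read_camera('top')
cv2.imwrite('pics/p5.png',np.r_[crop(cv2.convertScaleAbs(a,alpha=1.6),100,100,260,230,5)])"
```

```text
t 3.825 P [ 0.4947 -0.2494  0.1584] F [-0.   0.2  6. ] w 0.0336 j [ 0.65  0.71 -0.45  1.83  0.45  0.7  -0.08]
axes
 [[-0.031  0.001  1.   ]
 [-1.    -0.    -0.031]
 [ 0.    -1.     0.001]]
dp [ 0.0006  0.0004 -0.0002] rot [-0.03 -0.05  0.02]
t 3.825 P [ 0.4947 -0.2494  0.1584] F [-0.   0.2  6. ] w 0.0336 j [ 0.65  0.71 -0.45  1.83  0.45  0.7  -0.08]
axes
 [[-0.031  0.001  1.   ]
 [-1.    -0.    -0.031]
 [ 0.    -1.     0.001]]
dp [ 0.0006  0.0004 -0.0002] rot [-0.03 -0.05  0.02]
```

View pics/p5.png

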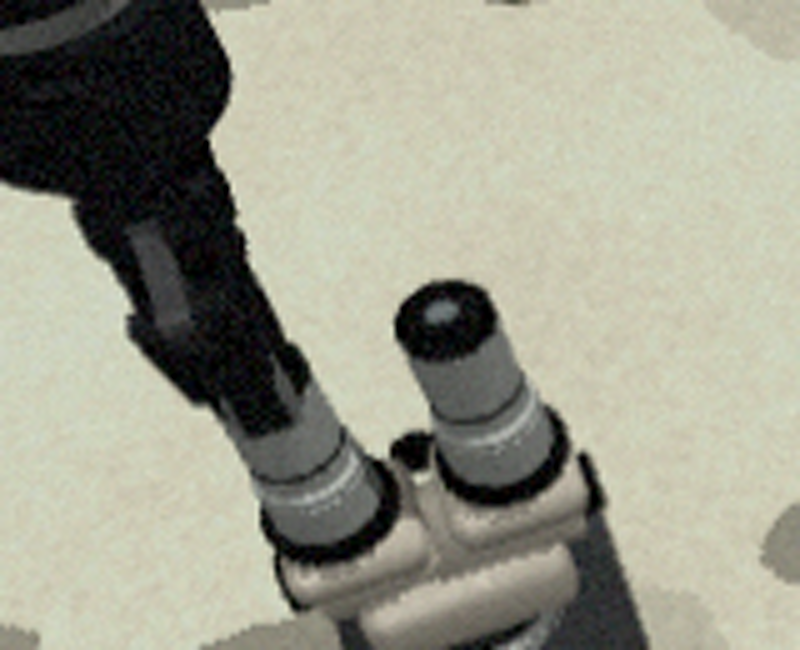

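>>> servo_tool([
  {"rot":[0,0,0],"dp":[0,0,0],"jaw":0.025},
  {"rot":[0,0,0],"dp":[0,0,0],"jaw":0.025},
  {"rot":[0,0,0],"dp":[0,-0.01,0],"jaw":0.025},
  {"rot":[0,0,0],"dp":[0,-0.025,0],"jaw":0.025},
  {"rot":[0,0,0],"dp":[0,-0.045,0],"jaw":0.025},
  {"rot":[0,0,0],"dp":[0,-0.07,0],"jaw":0.025},
  {"rot":[0,0,0],"dp":[0,-0.1,0],"jaw":0.025},
  {"rot":[0,0,0],"dp":[0,-0.12,0],"jaw":0.025},
  {"rot":[0,0,0],"dp":[0,-0.125,0],"jaw":0.025},
  {"rot":[0,0,0],"dp":[0,-0.125,0],"jaw":0.025},
], newtons=45)

```text
time: 5.18
position: [0.4942, -0.2493, 0.2831]
tcp_rot: [0.492, -0.492, 0.508, -0.508]
force: [0.3, 0.4, -1.4]
gripper_width: 0.0322
```

```bash
python3 -c "
from ov import *
go((.5415,.2365,.28),16)
a=cams.read_camera('scene');t=cams.read_camera('top')
np.save('bore_s.npy',a);np.save('bore_t.npy',t)
cv2.imwrite('pics/p6.png',np.r_[crop(cv2.convertScaleAbs(a,alpha=1.6),80,50,240,230,4)])
cv2.imwrite('pics/p6t.png',crop(t,370,180,530,290,5))"
```

```text
t 5.175 P [ 0.4942 -0.2493  0.2831] F [ 0.3  0.4 -1.4] w 0.0322 j [ 0.71  0.55 -0.53  1.69  0.33  0.99  0.03]
axes
 [[-0.031 -0.     1.   ]
 [-1.    -0.    -0.031]
 [ 0.    -1.    -0.   ]]
dp [-0.487   0.003   0.0321] rot [  0.02 -17.79   0.  ]
```

View pics/p6.png

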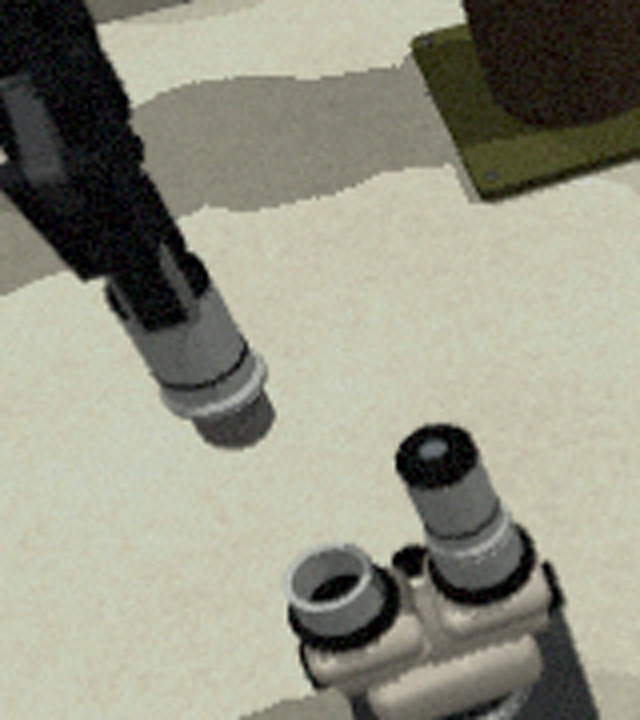

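>>> servo_tool([
  {"rot":[0,-1,0],"dp":[-0.02,0,0.001],"jaw":0.025},
  {"rot":[0,-3,0],"dp":[-0.06,0,0.004],"jaw":0.025},
  {"rot":[0,-5,0],"dp":[-0.115,0,0.008],"jaw":0.025},
  {"rot":[0,-7,0],"dp":[-0.17,0,0.011],"jaw":0.025},
  {"rot":[0,-9,0],"dp":[-0.225,0,0.015],"jaw":0.025},
  {"rot":[0,-11,0],"dp":[-0.28,0,0.018],"jaw":0.025},
  {"rot":[0,-13,0],"dp":[-0.335,0,0.022],"jaw":0.025},
  {"rot":[0,-15,0],"dp":[-0.39,0,0.026],"jaw":0.025},
  {"rot":[0,-17,0],"dp":[-0.44,0,0.029],"jaw":0.025},
  {"rot":[0,-17.8,0],"dp":[-0.475,0,0.032],"jaw":0.025},
  {"rot":[0,-17.8,0],"dp":[-0.487,0.001,0.032],"jaw":0.025},
  {"rot":[0,-17.8,0],"dp":[-0.487,0.003,0.032],"jaw":0.025},
])

```text
time: 6.78
position: [0.5408, 0.2369, 0.2796]
tcp_rot: [-0.565, 0.566, -0.425, 0.425]
force: [-0.3, -0.8, -0.3]
gripper_width: 0.0322
```

>>> servo_tool([
  {"rot":[0,0,0],"dp":[0,0,0],"jaw":0.025},
  {"rot":[0,0,0],"dp":[0,0,0],"jaw":0.025},
])

```text
time: 7.02
position: [0.542, 0.2346, 0.28]
tcp_rot: [-0.564, 0.565, -0.426, 0.427]
force: [-0.9, -0.0, -1.3]
gripper_width: 0.0322
```

```bash
cat > o2.py <<'E'
from ov import *
import sys
# show actual image with projected held eyepiece and destination
def held(fn,dest_rings,zdrop,prof,boxes,s=4,off=(0,0)):
    P,Q,_=st(); f=P+Q.apply([off[0],zdrop,off[1]])
    for n,b in boxes.items():
        im=cv2.convertScaleAbs(cams.read_camera(n),alpha=1.7)
        T=[(ring(f[0],f[1],f[2]+z,r),(0,0,255)) for z,r in prof]+[(d,(0,255,0)) for d in dest_rings]
        draw(n,im,T,b,s,f"pics/{fn}_{n}.png")
E
python3 -c "
from o2 import *
go((.5415,.2365,.0704),16)
P=(.5415,.2365)
held('q1',[ring(*P,.034,.024),ring(*P,.034,.0185),ring(*P,0,.038)],.0584,[(0,.012),(.025,.015),(.026,.02),(.084,.0165)],dict(scene=(330,50,470,200),top=(170,150,320,290)),5)
"
```

```text
t 7.025 P [0.542  0.2346 0.28  ] F [-0.9 -0.  -1.3] w 0.0322 j [-0.15  0.62 -0.6   1.58  0.39  1.06 -0.57]
axes
 [[ 0.273  0.     0.962]
 [-0.962 -0.001  0.273]
 [ 0.001 -1.    -0.   ]]
dp [-2.300e-03  2.096e-01  1.000e-04] rot [ 0.02 -0.14  0.07]
```

View pics/q1_scene.png

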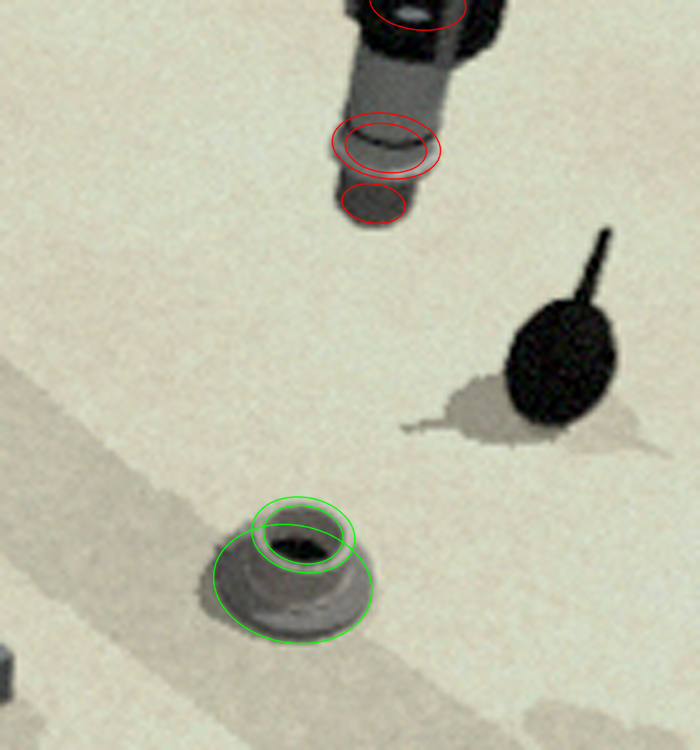

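View pics/q1_top.png

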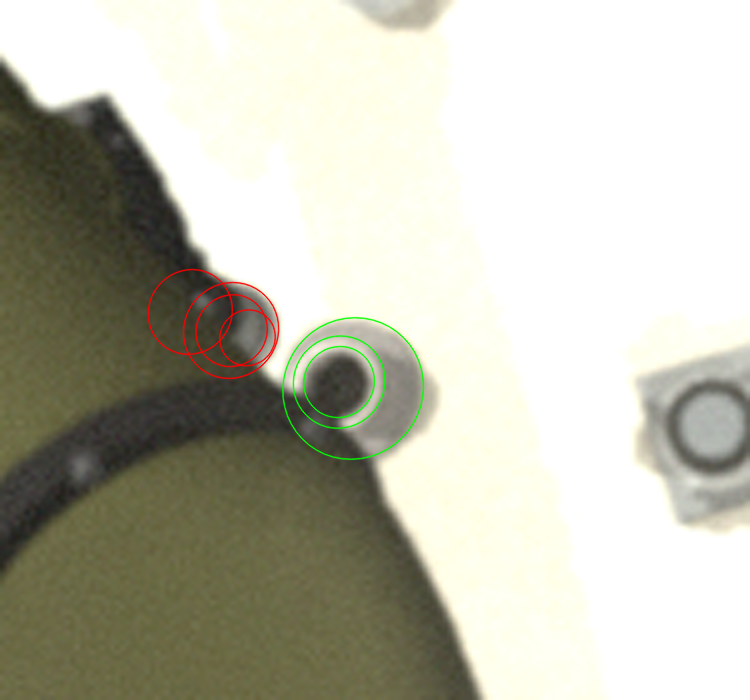

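>>> servo_tool([
  {"rot":[0,0,0],"dp":[-0.001,0.03,0],"jaw":0.025},
  {"rot":[0,0,0],"dp":[-0.001,0.08,0],"jaw":0.025},
  {"rot":[0,0,0],"dp":[-0.001,0.125,0],"jaw":0.025},
  {"rot":[0,0,0],"dp":[-0.001,0.16,0],"jaw":0.025},
  {"rot":[0,0,0],"dp":[-0.001,0.178,0],"jaw":0.025},
  {"rot":[0,0,0],"dp":[-0.001,0.178,0],"jaw":0.025},
  {"rot":[0,0,0],"dp":[-0.001,0.178,0],"jaw":0.025},
  {"rot":[0,0,0],"dp":[-0.001,0.178,0],"jaw":0.025},
])

```text
time: 8.12
position: [0.5424, 0.238, 0.1035]
tcp_rot: [0.566, -0.564, 0.425, -0.426]
force: [0.5, -0.6, -0.8]
gripper_width: 0.0321
```

```bash
python3 -c "
from o2 import *
go((.5415,.2365,.0704),16)
P=(.5415,.2365)
held('q2',[ring(*P,.034,.024),ring(*P,.034,.0185),ring(*P,0,.038)],.0584,[(0,.012),(.025,.015),(.026,.02),(.084,.0165)],dict(scene=(340,80,440,200)),6)
"
```

```text
t 8.125 P [0.5424 0.238  0.1035] F [ 0.5 -0.6 -0.8] w 0.0321 j [-0.22  0.83 -0.47  1.76  0.56  0.69 -0.73]
axes
 [[ 0.276  0.002  0.961]
 [-0.961  0.001  0.276]
 [-0.001 -1.     0.003]]
dp [ 0.0012  0.0331 -0.0013] rot [-0.16 -0.01 -0.03]
```

View pics/q2_scene.png

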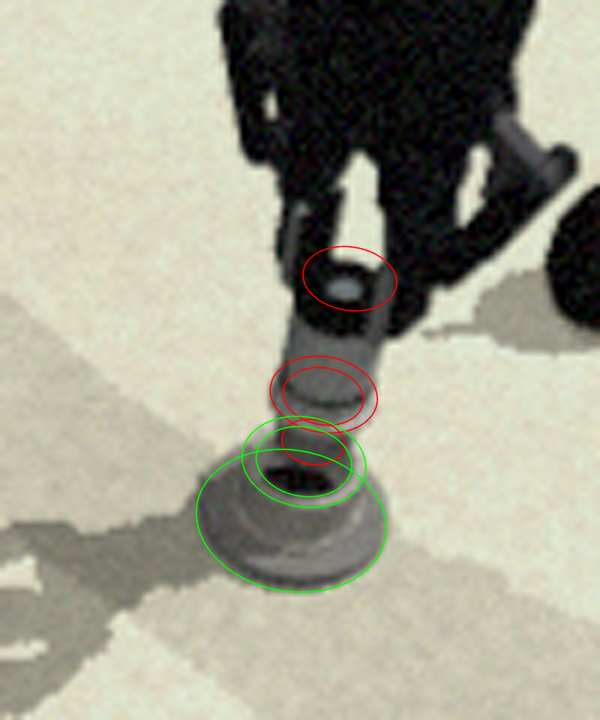

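>>> servo_tool([
  {"rot":[0,0,0],"dp":[0.001,0.006,-0.001],"jaw":0.025},
  {"rot":[0,0,0],"dp":[0.001,0.012,-0.001],"jaw":0.025},
  {"rot":[0,0,0],"dp":[0.001,0.018,-0.001],"jaw":0.025},
  {"rot":[0,0,0],"dp":[0.001,0.024,-0.001],"jaw":0.025},
  {"rot":[0,0,0],"dp":[0.001,0.029,-0.001],"jaw":0.025},
  {"rot":[0,0,0],"dp":[0.001,0.031,-0.001],"jaw":0.025},
  {"rot":[0,0,0],"dp":[0.001,0.031,-0.001],"jaw":0.025},
])

```text
time: 9.05
position: [0.5407, 0.2363, 0.0711]
tcp_rot: [0.565, -0.565, 0.425, -0.426]
force: [0.1, 0.5, -1.1]
gripper_width: 0.0324
```

```bash
python3 -c "
from o2 import *
go((.5415,.2365,.0704),16)"
```

```text
t 9.05 P [0.5407 0.2363 0.0711] F [ 0.1  0.5 -1.1] w 0.0324 j [-0.24  0.88 -0.44  1.78  0.6   0.62 -0.76]
axes
 [[ 0.276  0.     0.961]
 [-0.961  0.     0.276]
 [-0.    -1.     0.   ]]
dp [-0.      0.0007  0.0008] rot [-0.    0.01 -0.  ]
```

>>> servo_tool([
  {"rot":[0,0,0],"dp":[0,0.0005,0],"jaw":0.025},
  {"rot":[0,0,0],"dp":[0,0.001,0],"jaw":0.025},
  {"rot":[0,0,0],"dp":[0,0.001,0],"jaw":0.025},
])

```text
time: 9.43
position: [0.541, 0.2364, 0.0707]
tcp_rot: [0.565, -0.564, 0.425, -0.426]
force: [-0.2, 0.4, 4.8]
gripper_width: 0.0319
```

>>> servo_tool([
  {"rot":[0,0,0],"dp":[0,0.001,0],"jaw":0.038},
  {"rot":[0,0,0],"dp":[0,0.001,0],"jaw":0.05},
  {"rot":[0,0,0],"dp":[0,0.001,0],"jaw":0.085},
  {"rot":[0,0,0],"dp":[0,0.001,0],"jaw":0.085},
  {"rot":[0,0,0],"dp":[0,0.001,0],"jaw":0.085},
  {"rot":[0,0,0],"dp":[0,-0.03,0],"jaw":0.085},
  {"rot":[0,0,0],"dp":[0,-0.08,0],"jaw":0.085},
  {"rot":[0,0,0],"dp":[0,-0.125,0],"jaw":0.085},
  {"rot":[0,0,0],"dp":[0,-0.14,0],"jaw":0.085},
  {"rot":[0,0,0],"dp":[0,-0.14,0],"jaw":0.085},
])

```text
time: 10.68
position: [0.5411, 0.2362, 0.2106]
tcp_rot: [0.565, -0.564, 0.425, -0.426]
force: [0.8, -0.1, -1.1]
gripper_width: 0.0853
```

```bash
python3 -c "
from o2 import *
go((.532,-.0225,.21),16.2)
P=(.5415,.2365)
held('q3',[ring(*P,.096,.0165),ring(*P,.034,.0185),ring(*P,0,.038)],.0584,[],dict(scene=(340,80,440,200)),5)
"
```

```text
t 10.675 P [0.5411 0.2362 0.2106] F [ 0.8 -0.1 -1.1] w 0.0853 j [-0.17  0.7  -0.56  1.67  0.45  0.91 -0.63]
axes
 [[ 0.275  0.001  0.961]
 [-0.961  0.     0.275]
 [ 0.    -1.     0.001]]
dp [ 0.2462  0.0005 -0.08  ] rot [-0.08 -0.21  0.  ]
```

View pics/q3_scene.png

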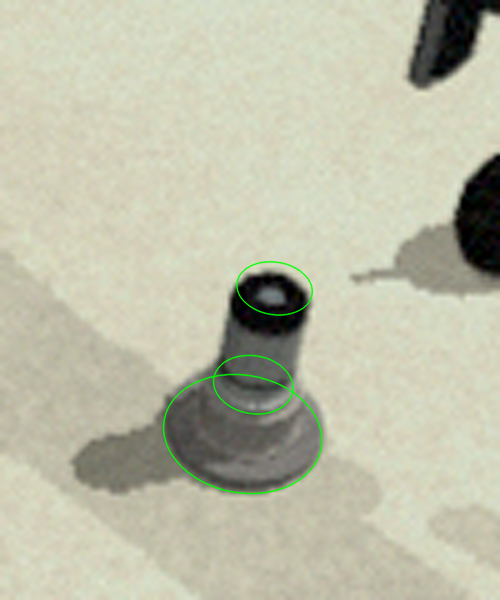

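>>> servo_tool([
  {"rot":[0,0,0],"dp":[0.04,0,-0.013],"jaw":0.085},
  {"rot":[0,0,0],"dp":[0.095,0,-0.031],"jaw":0.085},
  {"rot":[0,0,0],"dp":[0.15,0,-0.05],"jaw":0.085},
  {"rot":[0,0,0],"dp":[0.205,0,-0.067],"jaw":0.085},
  {"rot":[0,0,0],"dp":[0.246,0,-0.08],"jaw":0.085},
  {"rot":[0,0,0],"dp":[0.246,0,-0.08],"jaw":0.085},
  {"rot":[0,0,0],"dp":[0.246,0,-0.08],"jaw":0.085},
  {"rot":[0,0,0],"dp":[0.246,0,-0.08],"jaw":0.085},
])

```text
time: 11.72
position: [0.5314, -0.0205, 0.2096]
tcp_rot: [0.565, -0.565, 0.425, -0.424]
force: [-0.6, 0.9, 1.0]
gripper_width: 0.0848
```

```bash
python3 -c "
from o2 import *
go((.532,-.0225,.064),16.2)
"
```

```text
t 11.725 P [ 0.5314 -0.0205  0.2096] F [-0.6  0.9  1. ] w 0.0848 j [ 0.32  0.63 -0.6   1.84  0.48  0.82 -0.24]
axes
 [[ 0.278 -0.001  0.96 ]
 [-0.96   0.001  0.278]
 [-0.001 -1.    -0.001]]
dp [2.200e-03 1.456e-01 1.000e-04] rot [ 0.03 -0.03 -0.07]
```

>>> servo_tool([
  {"rot":[0,0,0],"dp":[0.001,0.05,0],"jaw":0.085},
  {"rot":[0,0,0],"dp":[0.001,0.1,0],"jaw":0.085},
  {"rot":[0,0,0],"dp":[0.001,0.13,0],"jaw":0.085},
  {"rot":[0,0,0],"dp":[0.001,0.144,0],"jaw":0.085},
  {"rot":[0,0,0],"dp":[0.001,0.144,0],"jaw":0.085},
  {"rot":[0,0,0],"dp":[0.001,0.144,0],"jaw":0.085},
  {"rot":[0,0,0],"dp":[0.001,0.144,0],"jaw":0.085},
])

```text
time: 12.6
position: [0.5329, -0.0232, 0.0673]
tcp_rot: [0.565, -0.564, 0.425, -0.426]
force: [0.5, 0.4, -0.5]
gripper_width: 0.0847
```

```bash
python3 -c "
from o2 import *
go((.532,-.0225,.064),16.2)
held('q4',[],.0584,[],dict(scene=(240,100,360,220),top=(260,160,400,280)),5)
"
```

```text
t 12.6 P [ 0.5329 -0.0232  0.0673] F [ 0.5  0.4 -0.5] w 0.0847 j [ 0.21  0.83 -0.42  1.95  0.69  0.49 -0.43]
axes
 [[ 0.276  0.002  0.961]
 [-0.961  0.     0.276]
 [ 0.001 -1.     0.002]]
dp [-0.0009  0.0033 -0.0006] rot [-0.13 -0.2   0.03]
```

View pics/q4_scene.png

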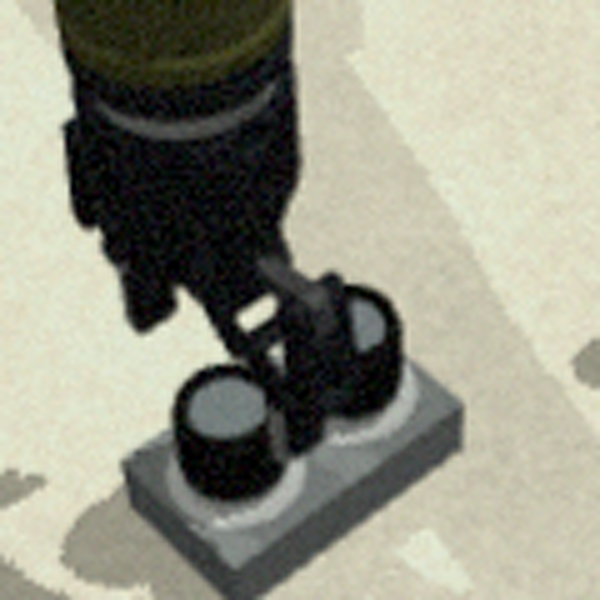

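View pics/q4_top.png

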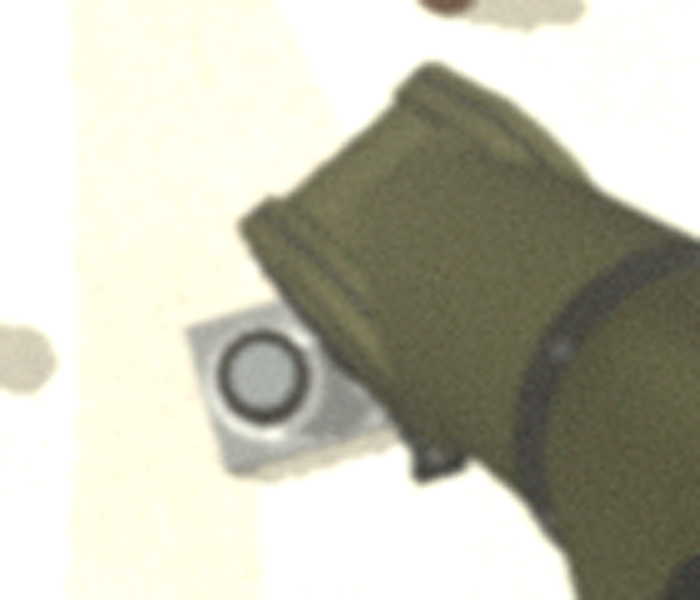

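```bash
python3 -c "
from o2 import *
P,Q,_=st()
for z in (-.043,.043,-.057,.057):
  for x in (-.011,.011):
    print(z,x,(((proj('scene',P+Q.apply([x,.02,z]))[0])-[240,100])*5).round())
print(cams.camera_params('scene')['xyz'])
print(((proj('scene',[.532,-.0225,.082])[0]-[240,100])*5))
"
```

```text
-0.043 -0.011 [186. 377.]
-0.043 0.011 [146. 404.]
0.043 -0.011 [314. 494.]
0.043 0.011 [273. 523.]
-0.057 -0.011 [166. 359.]
-0.057 0.011 [126. 385.]
0.057 -0.011 [336. 514.]
0.057 0.011 [295. 543.]
[ 0.99305962 -0.16736003  0.66720308]
[222.96204099 394.13671754]
```

>>> servo_tool([
  {"rot":[0,0,0],"dp":[-0.001,0.002,0],"jaw":0.07},
  {"rot":[0,0,0],"dp":[-0.001,0.002,0],"jaw":0.056},
  {"rot":[0,0,0],"dp":[-0.001,0.002,0],"jaw":0.04},
  {"rot":[0,0,0],"dp":[-0.001,0.002,0],"jaw":0.04},
  {"rot":[0,0,0],"dp":[-0.001,0.002,0],"jaw":0.04},
  {"rot":[0,0,0],"dp":[-0.001,0.002,0],"jaw":0.04},
], newtons=20)

```text
time: 13.45
position: [0.5318, -0.0223, 0.0643]
tcp_rot: [0.565, -0.565, 0.425, -0.426]
force: [-0.2, -0.1, 4.1]
gripper_width: 0.0419
```

```bash
python3 -c "
from o2 import *
go((.532,-.0225,.28),16.2)
held('q5',[],.0584,[],dict(scene=(240,100,360,220)),5)
"
```

```text
t 13.45 P [ 0.5318 -0.0223  0.0643] F [-0.2 -0.1  4.1] w 0.0419 j [ 0.2   0.84 -0.41  1.96  0.69  0.49 -0.43]
axes
 [[ 0.276  0.     0.961]
 [-0.961 -0.     0.276]
 [ 0.    -1.     0.   ]]
dp [ 2.000e-04 -2.157e-01  2.000e-04] rot [-0.02 -0.19  0.01]
```

View pics/q5_scene.png

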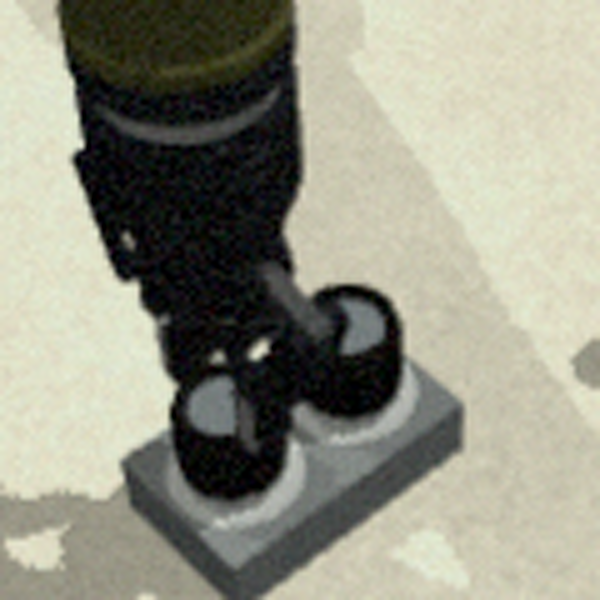

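>>> servo_tool([
  {"rot":[0,0,0],"dp":[0,0,0],"jaw":0.035},
  {"rot":[0,0,0],"dp":[0,0,0],"jaw":0.035},
  {"rot":[0,0,0],"dp":[0,-0.01,0],"jaw":0.035},
  {"rot":[0,0,0],"dp":[0,-0.03,0],"jaw":0.035},
  {"rot":[0,0,0],"dp":[0,-0.06,0],"jaw":0.035},
  {"rot":[0,0,0],"dp":[0,-0.1,0],"jaw":0.035},
  {"rot":[0,0,0],"dp":[0,-0.15,0],"jaw":0.035},
  {"rot":[0,0,0],"dp":[0,-0.19,0],"jaw":0.035},
  {"rot":[0,0,0],"dp":[0,-0.215,0],"jaw":0.035},
  {"rot":[0,0,0],"dp":[0,-0.215,0],"jaw":0.035},
  {"rot":[0,0,0],"dp":[0,-0.215,0],"jaw":0.035},
], newtons=45)

```text
time: 14.88
position: [0.5305, -0.0228, 0.2778]
tcp_rot: [-0.564, 0.565, -0.426, 0.425]
force: [0.2, -0.3, -2.1]
gripper_width: 0.0401
```

```bash
python3 -c "
from o2 import *
go((.4945,-.25,.28),-1.75)
held('q6',[],.0523,[(0,.012),(.025,.015),(.058,.023),(.07,.024)],dict(scene=(200,30,330,200),top=(260,130,420,280)),4)
"
```

```text
t 14.875 P [ 0.5305 -0.0228  0.2778] F [ 0.2 -0.3 -2.1] w 0.0401 j [ 0.36  0.55 -0.66  1.75  0.4   0.98 -0.17]
axes
 [[ 0.276 -0.003  0.961]
 [-0.961 -0.001  0.276]
 [-0.    -1.    -0.003]]
dp [ 0.2085 -0.002  -0.0973] rot [1.600e-01 1.776e+01 1.000e-02]
```

View pics/q6_scene.png

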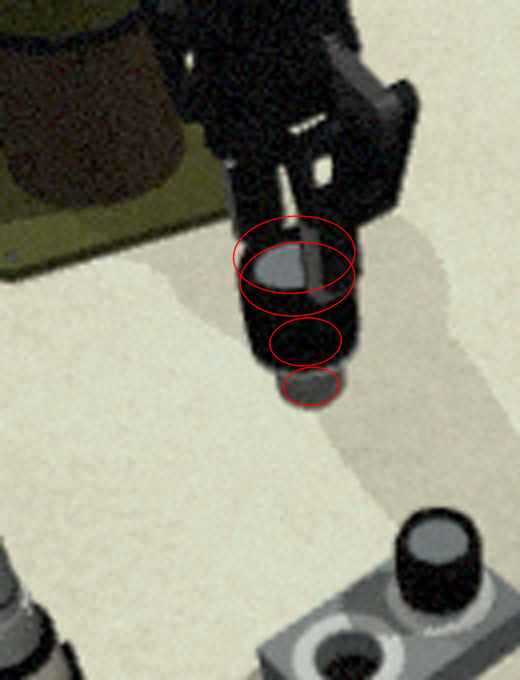

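```bash
python3 -c "
from o2 import *
P=(.4945,-.25)
held('q7',[ring(*P,.125,.0205),ring(*P,.125,.016),ring(.4965,-.1845,.184,.0165)],.0523,[],dict(scene=(140,150,220,240),top=(380,200,460,270)),8)
a=cv2.imread('pics/q7_scene.png');b=cv2.imread('pics/q7_top.png');cv2.imwrite('pics/q7.png',np.r_[a,b][:, :]) if 0 else None
"
```

```text
(no output)
```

View pics/q7_scene.png

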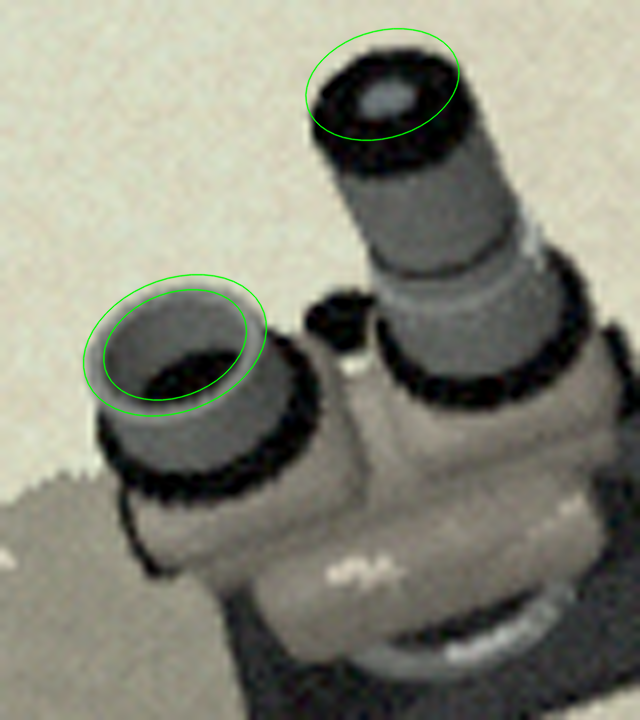

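View pics/q7_top.png

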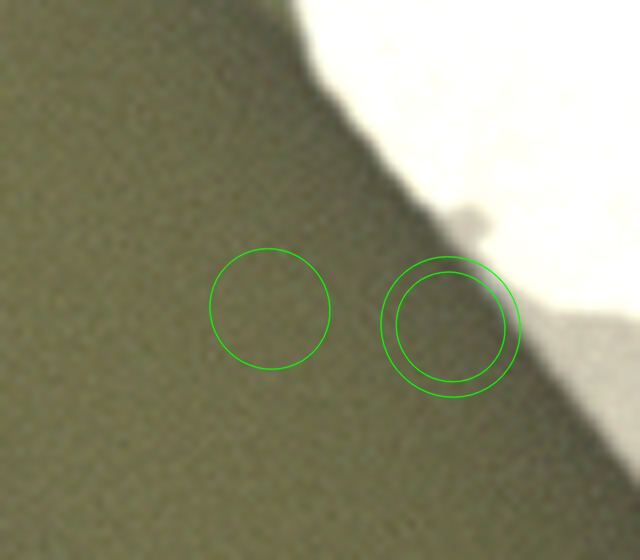

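>>> servo_tool([
  {"rot":[0,3,0],"dp":[0.03,0,-0.014],"jaw":0.035},
  {"rot":[0,7,0],"dp":[0.075,0,-0.035],"jaw":0.035},
  {"rot":[0,11,0],"dp":[0.12,0,-0.056],"jaw":0.035},
  {"rot":[0,15,0],"dp":[0.165,0,-0.077],"jaw":0.035},
  {"rot":[0,17.8,0],"dp":[0.198,-0.001,-0.092],"jaw":0.035},
  {"rot":[0,17.8,0],"dp":[0.2085,-0.002,-0.097],"jaw":0.035},
  {"rot":[0,17.8,0],"dp":[0.2085,-0.002,-0.097],"jaw":0.035},
  {"rot":[0,17.8,0],"dp":[0.2085,-0.002,-0.097],"jaw":0.035},
  {"rot":[0,17.8,0],"dp":[0.2085,-0.002,-0.097],"jaw":0.035},
])

```text
time: 16.2
position: [0.4964, -0.2477, 0.2812]
tcp_rot: [0.493, -0.493, 0.507, -0.507]
force: [-1.2, -0.1, -2.6]
gripper_width: 0.0403
```

```bash
python3 -c "
from o2 import *
go((.4945,-.25,.18),-1.75)
"
```

```text
t 16.2 P [ 0.4964 -0.2477  0.2812] F [-1.2 -0.1 -2.6] w 0.0403 j [ 0.73  0.56 -0.58  1.69  0.35  1.   -0.  ]
axes
 [[-0.028  0.     1.   ]
 [-1.     0.001 -0.028]
 [-0.001 -1.     0.   ]]
dp [ 0.0024  0.1012 -0.0019] rot [-0.02  0.13 -0.04]
```

>>> servo_tool([
  {"rot":[0,0,0],"dp":[0.002,0.03,-0.002],"jaw":0.035},
  {"rot":[0,0,0],"dp":[0.002,0.07,-0.002],"jaw":0.035},
  {"rot":[0,0,0],"dp":[0.002,0.093,-0.002],"jaw":0.035},
  {"rot":[0,0,0],"dp":[0.002,0.095,-0.002],"jaw":0.035},
  {"rot":[0,0,0],"dp":[0.002,0.095,-0.002],"jaw":0.035},
  {"rot":[0,0,0],"dp":[0.002,0.095,-0.002],"jaw":0.035},
  {"rot":[0,0,0],"dp":[0.002,0.095,-0.002],"jaw":0.035},
])

```text
time: 17.08
position: [0.4944, -0.2516, 0.187]
tcp_rot: [-0.492, 0.492, -0.507, 0.508]
force: [0.0, -1.2, -2.0]
gripper_width: 0.0405
```

```bash
python3 -c "
from o2 import *
go((.4945,-.25,.18),-1.75)
P=(.4945,-.25)
held('q8',[ring(*P,.125,.0205),ring(*P,.125,.016)],.0523,[(0,.012),(.025,.015),(.058,.023),(.07,.024)],dict(scene=(130,140,220,240)),7)
"
```

```text
t 17.075 P [ 0.4944 -0.2516  0.187 ] F [ 0.  -1.2 -2. ] w 0.0405 j [ 0.69  0.67 -0.51  1.81  0.45  0.78 -0.09]
axes
 [[-0.031  0.002  1.   ]
 [-1.    -0.001 -0.031]
 [ 0.001 -1.     0.002]]
dp [-0.0016  0.007   0.    ] rot [-0.09 -0.05  0.04]
```

View pics/q8_scene.png

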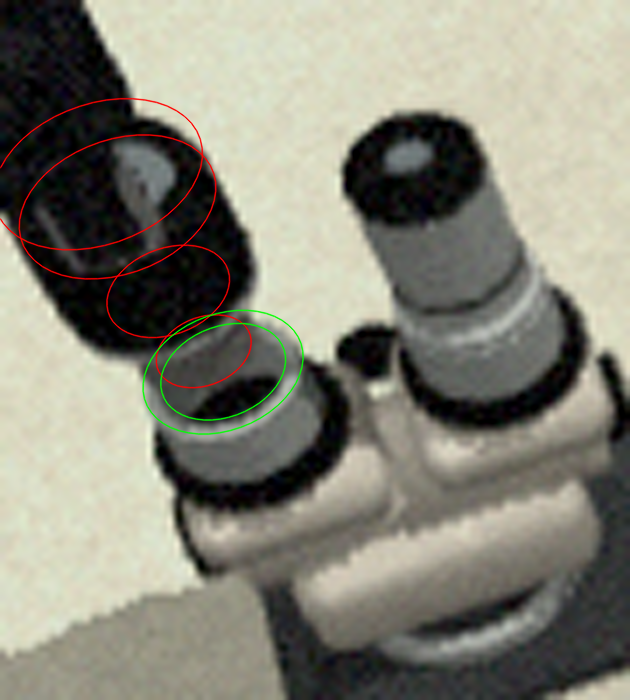

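>>> servo_tool([
  {"rot":[0,0,0],"dp":[-0.0015,0.004,0],"jaw":0.035},
  {"rot":[0,0,0],"dp":[-0.0015,0.008,0],"jaw":0.035},
  {"rot":[0,0,0],"dp":[-0.0015,0.011,0],"jaw":0.035},
  {"rot":[0,0,0],"dp":[-0.0015,0.014,0],"jaw":0.035},
  {"rot":[0,0,0],"dp":[-0.0015,0.014,0],"jaw":0.035},
])

```text
time: 17.75
position: [0.4937, -0.2499, 0.1718]
tcp_rot: [0.492, -0.492, 0.508, -0.508]
force: [-0.5, 0.8, -1.8]
gripper_width: 0.0402
```

```bash
python3 -c "
from o2 import *
go((.4945,-.25,.1523),-1.75)
print(st()[2]['ft_torque'])
"
```

```text
t 17.75 P [ 0.4937 -0.2499  0.1718] F [-0.5  0.8 -1.8] w 0.0402 j [ 0.68  0.69 -0.5   1.82  0.47  0.75 -0.1 ]
axes
 [[-0.031 -0.001  1.   ]
 [-1.     0.    -0.031]
 [-0.    -1.    -0.001]]
dp [0.0001 0.0195 0.0008] rot [ 0.03 -0.04 -0.01]
[-0.01871624 -0.00898882  0.02062885]
```

>>> servo_tool([
  {"rot":[0,0,0],"dp":[0,0.004,0.0005],"jaw":0.035},
  {"rot":[0,0,0],"dp":[0,0.008,0.0005],"jaw":0.035},
  {"rot":[0,0,0],"dp":[0,0.012,0.0005],"jaw":0.035},
  {"rot":[0,0,0],"dp":[0,0.016,0.0005],"jaw":0.035},
  {"rot":[0,0,0],"dp":[0,0.017,0.0005],"jaw":0.035},
  {"rot":[0,0,0],"dp":[0,0.017,0.0005],"jaw":0.035},
])

```text
time: 18.5
position: [0.4944, -0.2499, 0.1551]
tcp_rot: [-0.492, 0.492, -0.508, 0.508]
force: [0.9, 0.1, -0.7]
gripper_width: 0.0409
```

```bash
python3 -c "
from o2 import *
go((.4945,-.25,.1523),-1.75)
print(st()[2]['ft_torque'])
"
```

```text
t 18.5 P [ 0.4944 -0.2499  0.1551] F [ 0.9  0.1 -0.7] w 0.0409 j [ 0.67  0.72 -0.49  1.84  0.49  0.71 -0.12]
axes
 [[-0.031  0.     1.   ]
 [-1.    -0.    -0.031]
 [ 0.    -1.     0.   ]]
dp [0.0001 0.0028 0.0001] rot [-0.   -0.04  0.  ]
[ 0.0062832   0.03059761 -0.00551611]
```

>>> servo_tool([
  {"rot":[0,0,0],"dp":[0,0.0015,0],"jaw":0.035},
  {"rot":[0,0,0],"dp":[0,0.0025,0],"jaw":0.035},
  {"rot":[0,0,0],"dp":[0,0.003,0],"jaw":0.035},
  {"rot":[0,0,0],"dp":[0,0.0035,0],"jaw":0.035},
  {"rot":[0,0,0],"dp":[0,0.0035,0],"jaw":0.035},
])

```text
time: 19.12
position: [0.4947, -0.25, 0.1527]
tcp_rot: [-0.492, 0.492, -0.507, 0.508]
force: [-1.5, 0.6, 8.4]
gripper_width: 0.0406
```

>>> servo_tool([
  {"rot":[0,0,0],"dp":[0,0.003,0],"jaw":0.05},
  {"rot":[0,0,0],"dp":[0,0.002,0],"jaw":0.085},
  {"rot":[0,0,0],"dp":[0,0.002,0],"jaw":0.085},
  {"rot":[0,0,0],"dp":[0,0.002,0],"jaw":0.085},
  {"rot":[0,0,0],"dp":[0,0.002,0],"jaw":0.085},
  {"rot":[0,0,0],"dp":[0,-0.02,0],"jaw":0.085},
  {"rot":[0,0,0],"dp":[0,-0.06,0],"jaw":0.085},
  {"rot":[0,0,0],"dp":[0,-0.1,0],"jaw":0.085},
  {"rot":[0,0,0],"dp":[0,-0.12,0],"jaw":0.085},
  {"rot":[0,0,0],"dp":[0,-0.12,0],"jaw":0.085},
  {"rot":[0,0,0],"dp":[0,-0.12,0],"jaw":0.085},
])

```text
time: 20.5
position: [0.4936, -0.2499, 0.2705]
tcp_rot: [0.492, -0.493, 0.508, -0.507]
force: [0.2, -0.2, -0.5]
gripper_width: 0.0851
```

```bash
python3 -c "
from o2 import *
go((.4966,-.1842,.225),-1.75)
P=(.4945,-.25);H=(.4965,-.1842)
held('q9',[ring(*P,.170,.024),ring(*P,.125,.0205),ring(*H,.184,.0165)],.0523,[],dict(scene=(130,140,220,240)),7)
"
```

```text
t 20.5 P [ 0.4936 -0.2499  0.2705] F [ 0.2 -0.2 -0.5] w 0.0851 j [ 0.73  0.58 -0.57  1.7   0.37  0.97 -0.01]
axes
 [[-0.031 -0.002  1.   ]
 [-1.     0.    -0.031]
 [-0.    -1.    -0.002]]
dp [-0.0657  0.0456  0.001 ] rot [ 0.11 -0.04 -0.02]
```

View pics/q9_scene.png

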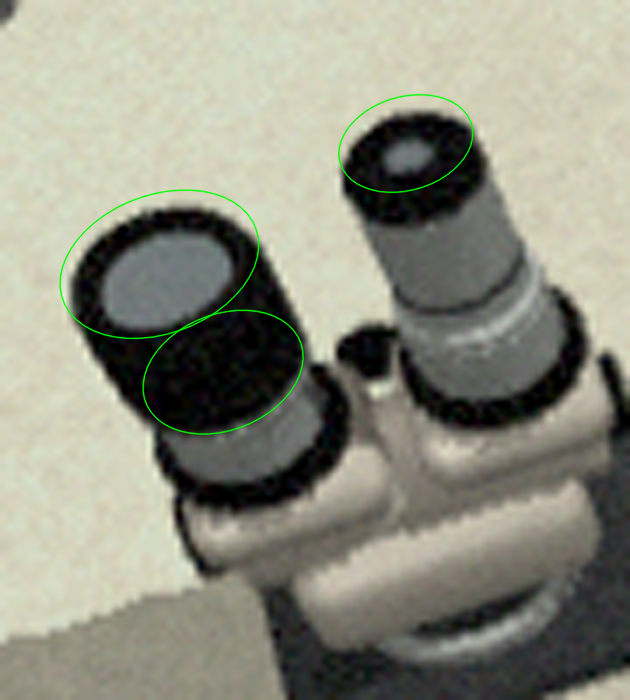

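>>> servo_tool([
  {"rot":[0,0,0],"dp":[-0.03,0,0.001],"jaw":0.085},
  {"rot":[0,0,0],"dp":[-0.066,0.01,0.001],"jaw":0.085},
  {"rot":[0,0,0],"dp":[-0.066,0.04,0.001],"jaw":0.085},
  {"rot":[0,0,0],"dp":[-0.066,0.08,0.001],"jaw":0.085},
  {"rot":[0,0,0],"dp":[-0.066,0.108,0.001],"jaw":0.085},
  {"rot":[0,0,0],"dp":[-0.066,0.111,0.001],"jaw":0.085},
  {"rot":[0,0,0],"dp":[-0.066,0.111,0.001],"jaw":0.085},
  {"rot":[0,0,0],"dp":[-0.066,0.111,0.001],"jaw":0.085},
], newtons=20)

```text
time: 21.55
position: [0.4983, -0.1842, 0.1616]
tcp_rot: [-0.492, 0.492, -0.507, 0.508]
force: [-0.8, 0.6, 0.3]
gripper_width: 0.085
```

```bash
python3 -c "
from o2 import *
go((.4964,-.184,.1584),-1.75)
held('r1',[],.0523,[],dict(scene=(130,120,230,230)),6)
"
```

```text
t 21.55 P [ 0.4983 -0.1842  0.1616] F [-0.8  0.6  0.3] w 0.085 j [ 0.56  0.68 -0.49  1.9   0.49  0.68 -0.25]
axes
 [[-0.031  0.002  1.   ]
 [-1.    -0.001 -0.031]
 [ 0.    -1.     0.002]]
dp [-0.0001  0.0032 -0.0019] rot [-0.12 -0.05  0.03]
```

View pics/r1_scene.png

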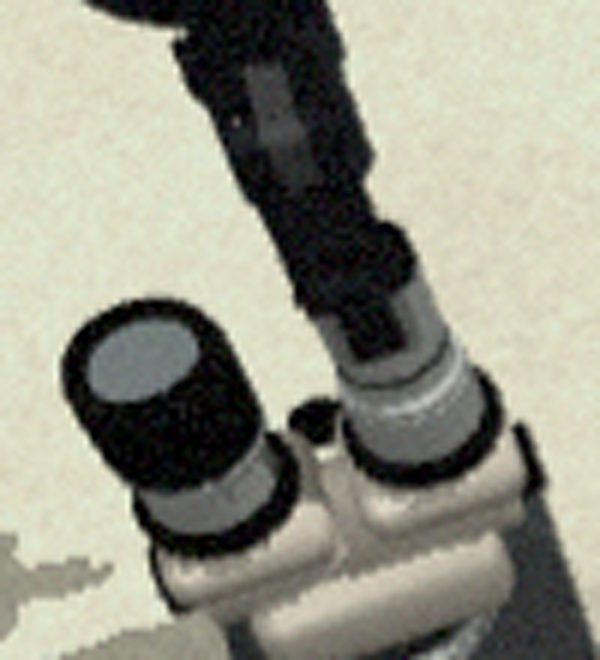

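>>> servo_tool([
  {"rot":[0,0,0],"dp":[0,0.002,-0.0015],"jaw":0.06},
  {"rot":[0,0,0],"dp":[0,0.002,-0.0015],"jaw":0.045},
  {"rot":[0,0,0],"dp":[0,0.002,-0.0015],"jaw":0.032},
  {"rot":[0,0,0],"dp":[0,0.002,-0.0015],"jaw":0.03},
  {"rot":[0,0,0],"dp":[0,0.002,-0.0015],"jaw":0.03},
  {"rot":[0,0,0],"dp":[0,0.002,-0.0015],"jaw":0.03},
], newtons=20)

```text
time: 22.35
position: [0.4962, -0.184, 0.1588]
tcp_rot: [-0.492, 0.492, -0.508, 0.508]
force: [0.1, 0.7, 2.9]
gripper_width: 0.0333
```

```bash
python3 -c "
from o2 import *
go((.4964,-.184,.1584),-1.75)
"
```

```text
t 22.35 P [ 0.4962 -0.184   0.1588] F [0.1 0.7 2.9] w 0.0333 j [ 0.56  0.68 -0.48  1.91  0.49  0.67 -0.26]
axes
 [[-0.031  0.001  1.   ]
 [-1.    -0.    -0.031]
 [ 0.    -1.     0.001]]
dp [-0.      0.0004  0.0002] rot [-0.04 -0.05  0.01]
```

>>> servo_tool([
  {"rot":[0,0,0],"dp":[0,0,0],"jaw":0.025},
  {"rot":[0,0,0],"dp":[0,0,0],"jaw":0.025},
  {"rot":[0,0,0],"dp":[0,-0.01,0],"jaw":0.025},
  {"rot":[0,0,0],"dp":[0,-0.025,0],"jaw":0.025},
  {"rot":[0,0,0],"dp":[0,-0.045,0],"jaw":0.025},
  {"rot":[0,0,0],"dp":[0,-0.07,0],"jaw":0.025},
  {"rot":[0,0,0],"dp":[0,-0.085,0],"jaw":0.025},
  {"rot":[0,0,0],"dp":[0,-0.085,0],"jaw":0.025},
  {"rot":[0,0,0],"dp":[0,-0.085,0],"jaw":0.025},
], newtons=45)

```text
time: 23.48
position: [0.4953, -0.184, 0.2429]
tcp_rot: [0.492, -0.492, 0.508, -0.507]
force: [0.5, 0.5, -1.4]
gripper_width: 0.0321
```

```bash
python3 -c "
from o2 import *
go((.532,-.0225,.2),16.2)
"
```

```text
t 23.475 P [ 0.4953 -0.184   0.2429] F [ 0.5  0.5 -1.4] w 0.0321 j [ 0.62  0.57 -0.56  1.81  0.39  0.87 -0.16]
axes
 [[-0.031 -0.001  1.   ]
 [-1.     0.    -0.031]
 [-0.    -1.    -0.001]]
dp [-0.1626  0.0429  0.0317] rot [  0.08 -18.    -0.02]
```

>>> servo_tool([
  {"rot":[0,-3,0],"dp":[-0.025,0,0.005],"jaw":0.025},
  {"rot":[0,-8,0],"dp":[-0.07,0.01,0.014],"jaw":0.025},
  {"rot":[0,-13,0],"dp":[-0.115,0.025,0.022],"jaw":0.025},
  {"rot":[0,-17,0],"dp":[-0.15,0.038,0.029],"jaw":0.025},
  {"rot":[0,-18,0],"dp":[-0.1625,0.043,0.0317],"jaw":0.025},
  {"rot":[0,-18,0],"dp":[-0.1625,0.043,0.0317],"jaw":0.025},
  {"rot":[0,-18,0],"dp":[-0.1625,0.043,0.0317],"jaw":0.025},
  {"rot":[0,-18,0],"dp":[-0.1625,0.043,0.0317],"jaw":0.025},
])

```text
time: 24.48
position: [0.5327, -0.0244, 0.2008]
tcp_rot: [-0.565, 0.565, -0.425, 0.426]
force: [0.4, 0.5, -0.7]
gripper_width: 0.032
```

```bash
python3 -c "
from o2 import *
go((.532,-.0225,.105),16.2)
"
```

```text
t 24.475 P [ 0.5327 -0.0244  0.2008] F [ 0.4  0.5 -0.7] w 0.032 j [ 0.32  0.65 -0.6   1.85  0.5   0.8  -0.26]
axes
 [[ 0.276  0.     0.961]
 [-0.961 -0.001  0.276]
 [ 0.001 -1.    -0.   ]]
dp [-0.0021  0.0958 -0.0002] rot [ 0.   -0.16  0.07]
```

>>> servo_tool([
  {"rot":[0,0,0],"dp":[-0.001,0.03,0],"jaw":0.025},
  {"rot":[0,0,0],"dp":[-0.001,0.07,0],"jaw":0.025},
  {"rot":[0,0,0],"dp":[-0.001,0.092,0],"jaw":0.025},
  {"rot":[0,0,0],"dp":[-0.001,0.095,0],"jaw":0.025},
  {"rot":[0,0,0],"dp":[-0.001,0.095,0],"jaw":0.025},
  {"rot":[0,0,0],"dp":[-0.001,0.095,0],"jaw":0.025},
  {"rot":[0,0,0],"dp":[-0.001,0.095,0],"jaw":0.025},
])

```text
time: 25.35
position: [0.533, -0.0217, 0.1064]
tcp_rot: [0.566, -0.565, 0.424, -0.425]
force: [-0.5, 0.3, -2.0]
gripper_width: 0.0322
```

```bash
python3 -c "
from o2 import *
go((.532,-.0225,.0708),16.2)
P=(.532,-.0225)
held('r2',[ring(*P,.034,.0185)],.0588,[(0,.012),(.025,.015),(.026,.02)],dict(scene=(240,110,350,220)),6)
"
```

```text
t 25.35 P [ 0.533  -0.0217  0.1064] F [-0.5  0.3 -2. ] w 0.0322 j [ 0.24  0.78 -0.49  1.93  0.63  0.59 -0.38]
axes
 [[ 0.279  0.002  0.96 ]
 [-0.96  -0.     0.279]
 [ 0.001 -1.     0.002]]
dp [ 0.0005  0.0356 -0.0013] rot [-0.09 -0.01  0.03]
```

View pics/r2_scene.png

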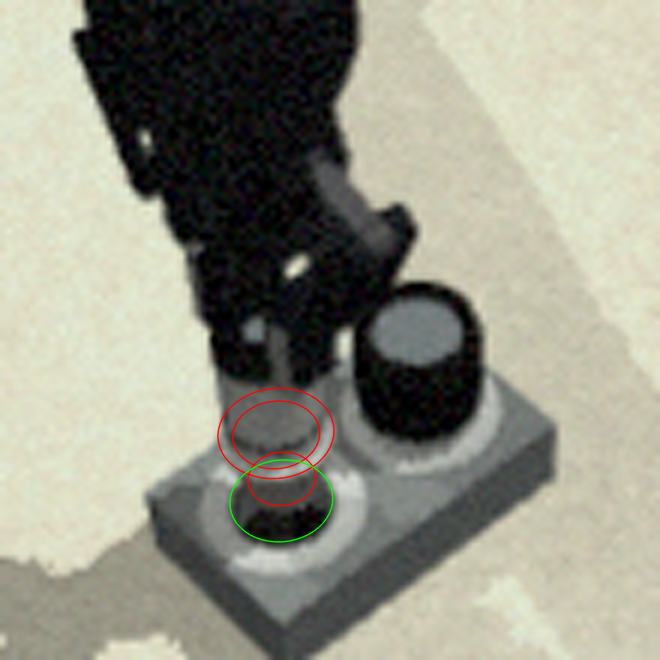

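>>> servo_tool([
  {"rot":[0,0,0],"dp":[0.0005,0.006,-0.001],"jaw":0.025},
  {"rot":[0,0,0],"dp":[0.0005,0.012,-0.001],"jaw":0.025},
  {"rot":[0,0,0],"dp":[0.0005,0.018,-0.001],"jaw":0.025},
  {"rot":[0,0,0],"dp":[0.0005,0.024,-0.001],"jaw":0.025},
  {"rot":[0,0,0],"dp":[0.0005,0.03,-0.001],"jaw":0.025},
  {"rot":[0,0,0],"dp":[0.0005,0.033,-0.001],"jaw":0.025},
  {"rot":[0,0,0],"dp":[0.0005,0.033,-0.001],"jaw":0.025},
  {"rot":[0,0,0],"dp":[0.0005,0.033,-0.001],"jaw":0.025},
])

```text
time: 26.4
position: [0.5318, -0.0223, 0.0728]
tcp_rot: [0.566, -0.565, 0.424, -0.425]
force: [-1.0, 0.4, -0.7]
gripper_width: 0.0323
```

>>> servo_tool([
  {"rot":[0,0,0],"dp":[0,0.001,0],"jaw":0.025},
  {"rot":[0,0,0],"dp":[0,0.001,0],"jaw":0.025},
])

```text
time: 26.65
position: [0.5317, -0.0224, 0.0717]
tcp_rot: [0.565, -0.565, 0.424, -0.425]
force: [-0.4, -0.2, -2.0]
gripper_width: 0.0326
```

>>> servo_tool([
  {"rot":[0,0,0],"dp":[0,0.0007,0],"jaw":0.025},
  {"rot":[0,0,0],"dp":[0,0.0012,0],"jaw":0.025},
  {"rot":[0,0,0],"dp":[0,0.0015,0],"jaw":0.025},
  {"rot":[0,0,0],"dp":[0,0.0015,0],"jaw":0.025},
])

```text
time: 27.15
position: [0.532, -0.0223, 0.0709]
tcp_rot: [0.566, -0.565, 0.424, -0.425]
force: [-0.8, 0.1, 7.1]
gripper_width: 0.0324
```

>>> servo_tool([
  {"rot":[0,0,0],"dp":[0,-0.001,0],"jaw":0.04},
  {"rot":[0,0,0],"dp":[0,-0.001,0],"jaw":0.055},
  {"rot":[0,0,0],"dp":[0,-0.001,0],"jaw":0.085},
  {"rot":[0,0,0],"dp":[0,-0.001,0],"jaw":0.085},
  {"rot":[0,0,0],"dp":[0,-0.001,0],"jaw":0.085},
  {"rot":[0,0,0],"dp":[0,-0.02,0],"jaw":0.085},
  {"rot":[0,0,0],"dp":[0,-0.06,0],"jaw":0.085},
  {"rot":[0,0,0],"dp":[0,-0.1,0],"jaw":0.085},
  {"rot":[0,0,0],"dp":[0,-0.12,0],"jaw":0.085},
  {"rot":[0,0,0],"dp":[0,-0.12,0],"jaw":0.085},
  {"rot":[0,0,0],"dp":[0,-0.12,0],"jaw":0.085},
])

```text
time: 28.52
position: [0.5309, -0.0226, 0.1892]
tcp_rot: [-0.565, 0.566, -0.425, 0.424]
force: [0.2, -0.0, 0.1]
gripper_width: 0.085
```

```bash
python3 -c "
from o2 import *
go((.5136,.0405,.064),16.2)
P=(.532,-.0225)
held('r3',[ring(*P,.096,.0165)],.0588,[],dict(scene=(240,110,350,220)),6)
"
```

```text
t 28.525 P [ 0.5309 -0.0226  0.1892] F [ 0.2 -0.   0.1] w 0.085 j [ 0.32  0.66 -0.6   1.87  0.51  0.78 -0.28]
axes
 [[ 0.279 -0.002  0.96 ]
 [-0.96  -0.     0.279]
 [-0.    -1.    -0.002]]
dp [-0.0655  0.1252  0.0012] rot [ 0.09  0.01 -0.  ]
```

View pics/r3_scene.png

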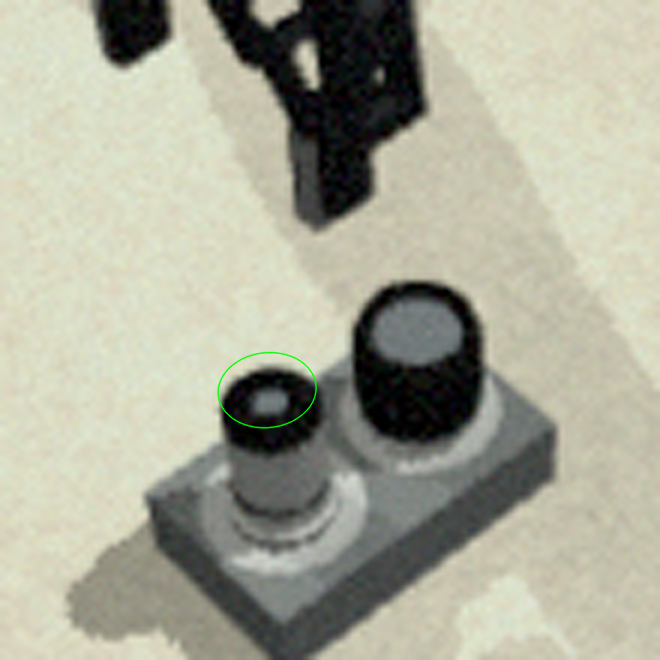

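>>> servo_tool([
  {"rot":[0,0,0],"dp":[-0.035,0,0.001],"jaw":0.085},
  {"rot":[0,0,0],"dp":[-0.0655,0.01,0.001],"jaw":0.085},
  {"rot":[0,0,0],"dp":[-0.0655,0.05,0.001],"jaw":0.085},
  {"rot":[0,0,0],"dp":[-0.0655,0.09,0.001],"jaw":0.085},
  {"rot":[0,0,0],"dp":[-0.0655,0.118,0.001],"jaw":0.085},
  {"rot":[0,0,0],"dp":[-0.0655,0.124,0.001],"jaw":0.085},
  {"rot":[0,0,0],"dp":[-0.0655,0.124,0.001],"jaw":0.085},
  {"rot":[0,0,0],"dp":[-0.0655,0.124,0.001],"jaw":0.085},
  {"rot":[0,0,0],"dp":[-0.0655,0.124,0.001],"jaw":0.085},
], newtons=20)

```text
time: 29.7
position: [0.515, 0.0408, 0.067]
tcp_rot: [0.566, -0.565, 0.424, -0.425]
force: [0.9, -0.6, 0.4]
gripper_width: 0.0849
```

```bash
python3 -c "
from o2 import *
go((.5136,.0405,.064),16.2)
"
```

```text
t 29.7 P [0.515  0.0408 0.067 ] F [ 0.9 -0.6  0.4] w 0.0849 j [ 0.07  0.82 -0.4   2.    0.71  0.46 -0.58]
axes
 [[ 0.279  0.002  0.96 ]
 [-0.96   0.     0.279]
 [ 0.    -1.     0.002]]
dp [-0.0001  0.003  -0.0014] rot [-0.1  -0.01  0.02]
```

>>> servo_tool([
  {"rot":[0,0,0],"dp":[0,0.002,-0.001],"jaw":0.07},
  {"rot":[0,0,0],"dp":[0,0.002,-0.001],"jaw":0.056},
  {"rot":[0,0,0],"dp":[0,0.002,-0.001],"jaw":0.04},
  {"rot":[0,0,0],"dp":[0,0.002,-0.001],"jaw":0.038},
  {"rot":[0,0,0],"dp":[0,0.002,-0.001],"jaw":0.038},
  {"rot":[0,0,0],"dp":[0,0.002,-0.001],"jaw":0.038},
], newtons=20)

```text
time: 30.45
position: [0.5135, 0.0406, 0.0643]
tcp_rot: [0.566, -0.565, 0.424, -0.425]
force: [-0.4, 0.4, 5.0]
gripper_width: 0.0422
```

```bash
python3 -c "
from o2 import *
go((.5136,.0405,.28),16.2)
held('r4',[],.0588,[],dict(scene=(240,110,350,220)),6)
"
```

```text
t 30.45 P [0.5135 0.0406 0.0643] F [-0.4  0.4  5. ] w 0.0422 j [ 0.07  0.82 -0.4   2.01  0.71  0.45 -0.59]
axes
 [[ 0.279  0.     0.96 ]
 [-0.96  -0.     0.279]
 [ 0.    -1.     0.   ]]
dp [ 2.000e-04 -2.157e-01  1.000e-04] rot [-0.02  0.01  0.01]
```

View pics/r4_scene.png

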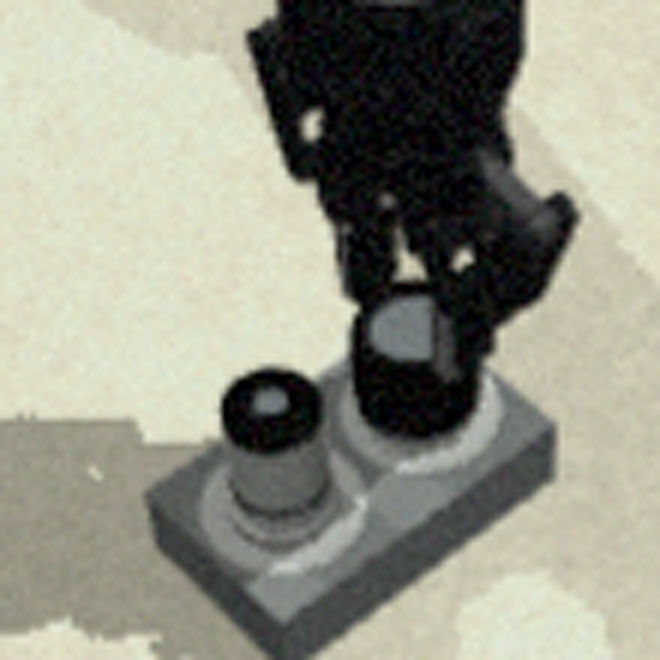

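Good grasp; lift.

>>> servo_tool([
  {"rot":[0,0,0],"dp":[0,0,0],"jaw":0.035},
  {"rot":[0,0,0],"dp":[0,0,0],"jaw":0.035},
  {"rot":[0,0,0],"dp":[0,-0.01,0],"jaw":0.035},
  {"rot":[0,0,0],"dp":[0,-0.03,0],"jaw":0.035},
  {"rot":[0,0,0],"dp":[0,-0.06,0],"jaw":0.035},
  {"rot":[0,0,0],"dp":[0,-0.1,0],"jaw":0.035},
  {"rot":[0,0,0],"dp":[0,-0.15,0],"jaw":0.035},
  {"rot":[0,0,0],"dp":[0,-0.19,0],"jaw":0.035},
  {"rot":[0,0,0],"dp":[0,-0.205,0],"jaw":0.035},
  {"rot":[0,0,0],"dp":[0,-0.205,0],"jaw":0.035},
  {"rot":[0,0,0],"dp":[0,-0.205,0],"jaw":0.035},
], newtons=45)

```text
time: 31.88
position: [0.5122, 0.04, 0.2674]
tcp_rot: [-0.565, 0.566, -0.425, 0.424]
force: [-0.3, 0.1, -2.0]
gripper_width: 0.0404
```

```bash
python3 -c "
from o2 import *
go((.4963,-.184,.25),-1.75)
"
```

```text
t 31.875 P [0.5122 0.04   0.2674] F [-0.3  0.1 -2. ] w 0.0404 j [ 0.25  0.54 -0.67  1.82  0.41  0.93 -0.31]
axes
 [[ 0.279 -0.003  0.96 ]
 [-0.96  -0.001  0.279]
 [-0.    -1.    -0.004]]
dp [ 0.2106  0.0176 -0.0777] rot [ 0.2  17.96  0.02]
```

>>> servo_tool([
  {"rot":[0,3,0],"dp":[0.03,0,-0.011],"jaw":0.035},
  {"rot":[0,7,0],"dp":[0.075,0,-0.028],"jaw":0.035},
  {"rot":[0,11,0],"dp":[0.12,0.005,-0.044],"jaw":0.035},
  {"rot":[0,15,0],"dp":[0.165,0.01,-0.061],"jaw":0.035},
  {"rot":[0,18,0],"dp":[0.2,0.015,-0.074],"jaw":0.035},
  {"rot":[0,18,0],"dp":[0.2105,0.0175,-0.078],"jaw":0.035},
  {"rot":[0,18,0],"dp":[0.2105,0.0175,-0.078],"jaw":0.035},
  {"rot":[0,18,0],"dp":[0.2105,0.0175,-0.078],"jaw":0.035},
  {"rot":[0,18,0],"dp":[0.2105,0.0175,-0.078],"jaw":0.035},
])

```text
time: 33.0
position: [0.4976, -0.1817, 0.2518]
tcp_rot: [0.493, -0.493, 0.507, -0.507]
force: [-0.4, 0.0, -1.0]
gripper_width: 0.0403
```

```bash
python3 -c "
from o2 import *
go((.4963,-.184,.186),-1.75)
"
```

```text
t 33.0 P [ 0.4976 -0.1817  0.2518] F [-0.4  0.  -1. ] w 0.0403 j [ 0.62  0.56 -0.58  1.8   0.38  0.89 -0.16]
axes
 [[-0.028  0.     1.   ]
 [-1.     0.001 -0.028]
 [-0.001 -1.     0.   ]]
dp [ 0.0024  0.0658 -0.0013] rot [-0.03  0.13 -0.03]
```

>>> servo_tool([
  {"rot":[0,0,0],"dp":[0.001,0.025,-0.001],"jaw":0.035},
  {"rot":[0,0,0],"dp":[0.001,0.05,-0.001],"jaw":0.035},
  {"rot":[0,0,0],"dp":[0.001,0.063,-0.001],"jaw":0.035},
  {"rot":[0,0,0],"dp":[0.001,0.065,-0.001],"jaw":0.035},
  {"rot":[0,0,0],"dp":[0.001,0.065,-0.001],"jaw":0.035},
  {"rot":[0,0,0],"dp":[0.001,0.065,-0.001],"jaw":0.035},
  {"rot":[0,0,0],"dp":[0.001,0.065,-0.001],"jaw":0.035},
])

```text
time: 33.88
position: [0.4965, -0.1844, 0.1872]
tcp_rot: [-0.492, 0.492, -0.507, 0.508]
force: [1.1, -0.1, -1.2]
gripper_width: 0.0404
```

```bash
python3 -c "
from o2 import *
go((.4963,-.184,.1723),-1.75)
P=(.4963,-.184)
held('r5',[ring(*P,.125,.0205),ring(*P,.125,.016)],.0523,[(0,.012),(.025,.015),(.058,.023),(.07,.024)],dict(scene=(140,120,230,230)),6)
"
```

```text
t 33.875 P [ 0.4965 -0.1844  0.1872] F [ 1.1 -0.1 -1.2] w 0.0404 j [ 0.59  0.65 -0.52  1.88  0.46  0.74 -0.23]
axes
 [[-0.031  0.001  1.   ]
 [-1.    -0.    -0.031]
 [ 0.    -1.     0.001]]
dp [-0.0004  0.0149 -0.0003] rot [-0.06 -0.05  0.02]
```

View pics/r5_scene.png

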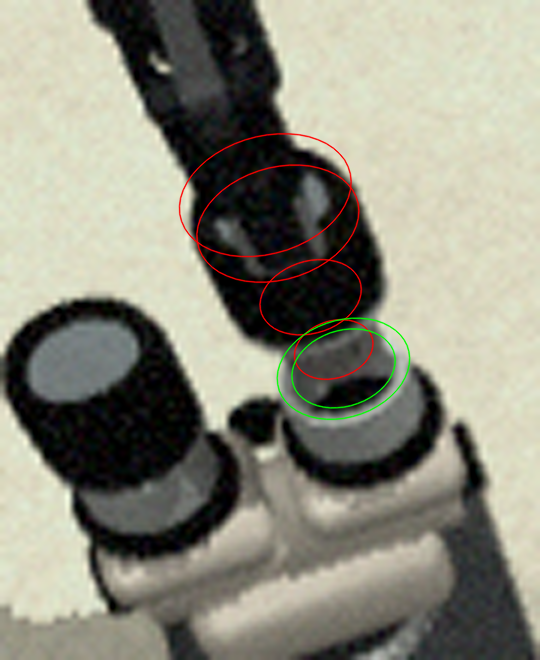

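>>> servo_tool([
  {"rot":[0,0,0],"dp":[0,0.004,0],"jaw":0.035},
  {"rot":[0,0,0],"dp":[0,0.008,0],"jaw":0.035},
  {"rot":[0,0,0],"dp":[0,0.012,0],"jaw":0.035},
  {"rot":[0,0,0],"dp":[0,0.015,0],"jaw":0.035},
  {"rot":[0,0,0],"dp":[0,0.015,0],"jaw":0.035},
])

```text
time: 34.55
position: [0.496, -0.1843, 0.1713]
tcp_rot: [0.492, -0.492, 0.508, -0.508]
force: [0.3, 0.7, -1.2]
gripper_width: 0.0404
```

```bash
python3 -c "
from o2 import *
go((.4963,-.184,.1523),-1.75)
print(st()[2]['ft_torque'])
"
```

```text
t 34.55 P [ 0.496  -0.1843  0.1713] F [ 0.3  0.7 -1.2] w 0.0404 j [ 0.58  0.67 -0.5   1.89  0.48  0.7  -0.24]
axes
 [[-0.031 -0.001  1.   ]
 [-1.     0.    -0.031]
 [-0.    -1.    -0.001]]
dp [-0.0003  0.019   0.0003] rot [ 0.03 -0.04 -0.  ]
[-0.03738912 -0.00768112 -0.012452  ]
```

>>> servo_tool([
  {"rot":[0,0,0],"dp":[0,0.004,0],"jaw":0.035},
  {"rot":[0,0,0],"dp":[0,0.008,0],"jaw":0.035},
  {"rot":[0,0,0],"dp":[0,0.012,0],"jaw":0.035},
  {"rot":[0,0,0],"dp":[0,0.016,0],"jaw":0.035},
  {"rot":[0,0,0],"dp":[0,0.018,0],"jaw":0.035},
  {"rot":[0,0,0],"dp":[0,0.019,0],"jaw":0.035},
  {"rot":[0,0,0],"dp":[0,0.0195,0],"jaw":0.035},
  {"rot":[0,0,0],"dp":[0,0.0195,0],"jaw":0.035},
])

```text
time: 35.55
position: [0.4963, -0.1843, 0.1528]
tcp_rot: [-0.492, 0.492, -0.508, 0.508]
force: [-1.5, 0.5, 4.8]
gripper_width: 0.0403
```

>>> servo_tool([
  {"rot":[0,0,0],"dp":[0,0.001,0],"jaw":0.035},
  {"rot":[0,0,0],"dp":[0,0.001,0],"jaw":0.035},
  {"rot":[0,0,0],"dp":[0,0,0],"jaw":0.05},
  {"rot":[0,0,0],"dp":[0,-0.001,0],"jaw":0.085},
  {"rot":[0,0,0],"dp":[0,-0.001,0],"jaw":0.085},
  {"rot":[0,0,0],"dp":[0,-0.001,0],"jaw":0.085},
  {"rot":[0,0,0],"dp":[0,-0.001,0],"jaw":0.085},
  {"rot":[0,0,0],"dp":[0,-0.025,0],"jaw":0.085},
  {"rot":[0,0,0],"dp":[0,-0.065,0],"jaw":0.085},
  {"rot":[0,0,0],"dp":[0,-0.09,0],"jaw":0.085},
  {"rot":[0,0,0],"dp":[0,-0.09,0],"jaw":0.085},
  {"rot":[0,0,0],"dp":[0,-0.09,0],"jaw":0.085},
])

```text
time: 37.05
position: [0.4955, -0.1844, 0.2413]
tcp_rot: [0.492, -0.492, 0.508, -0.507]
force: [-0.9, -0.4, 0.5]
gripper_width: 0.0852
```

```bash
python3 -c "
from o2 import *
go((.541,.2364,.22),16)
P=(.4963,-.184)
held('r6',[ring(.4945,-.25,.17,.024),ring(*P,.17,.024)],.0523,[],dict(scene=(130,120,330,230)),4)
"
```

```text
t 37.05 P [ 0.4955 -0.1844  0.2413] F [-0.9 -0.4  0.5] w 0.0852 j [ 0.62  0.58 -0.57  1.81  0.4   0.87 -0.17]
axes
 [[-0.031 -0.001  1.   ]
 [-1.     0.    -0.031]
 [ 0.    -1.    -0.001]]
dp [-0.422   0.0213  0.0323] rot [ 9.00e-02 -1.78e+01 -1.00e-02]
```

View pics/r6_scene.png

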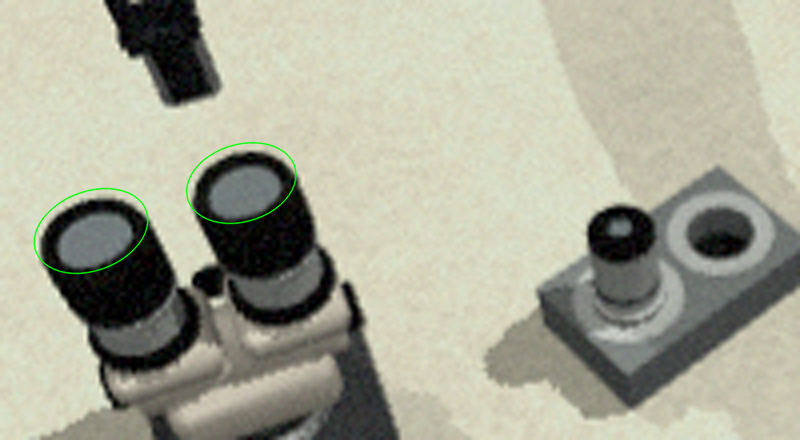

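Both wide-field ones are seated. Now the parked one.

>>> servo_tool([
  {"rot":[0,-2,0],"dp":[-0.04,0,0.003],"jaw":0.085},
  {"rot":[0,-4,0],"dp":[-0.095,0,0.007],"jaw":0.085},
  {"rot":[0,-6,0],"dp":[-0.15,0,0.011],"jaw":0.085},
  {"rot":[0,-9,0],"dp":[-0.205,0,0.016],"jaw":0.085},
  {"rot":[0,-11,0],"dp":[-0.26,0.005,0.02],"jaw":0.085},
  {"rot":[0,-14,0],"dp":[-0.315,0.01,0.024],"jaw":0.085},
  {"rot":[0,-16,0],"dp":[-0.37,0.015,0.028],"jaw":0.085},
  {"rot":[0,-17.8,0],"dp":[-0.415,0.02,0.032],"jaw":0.085},
  {"rot":[0,-17.8,0],"dp":[-0.422,0.021,0.0323],"jaw":0.085},
  {"rot":[0,-17.8,0],"dp":[-0.422,0.021,0.0323],"jaw":0.085},
  {"rot":[0,-17.8,0],"dp":[-0.422,0.021,0.0323],"jaw":0.085},
  {"rot":[0,-17.8,0],"dp":[-0.422,0.021,0.0323],"jaw":0.085},
], newtons=20)

```text
time: 38.6
position: [0.542, 0.2347, 0.221]
tcp_rot: [-0.564, 0.565, -0.426, 0.426]
force: [0.2, -0.1, -0.5]
gripper_width: 0.0847
```

```bash
python3 -c "
from o2 import *
go((.541,.2364,.0708),16)
"
```

```text
t 38.6 P [0.542  0.2347 0.221 ] F [ 0.2 -0.1 -0.5] w 0.0847 j [-0.15  0.69 -0.6   1.66  0.46  0.94 -0.64]
axes
 [[ 0.274  0.     0.962]
 [-0.962 -0.001  0.274]
 [ 0.001 -1.    -0.   ]]
dp [-0.0021  0.1502 -0.0004] rot [ 0.02 -0.12  0.07]
```

>>> servo_tool([
  {"rot":[0,0,0],"dp":[-0.001,0.04,0],"jaw":0.085},
  {"rot":[0,0,0],"dp":[-0.001,0.09,0],"jaw":0.085},
  {"rot":[0,0,0],"dp":[-0.001,0.13,0],"jaw":0.085},
  {"rot":[0,0,0],"dp":[-0.001,0.148,0],"jaw":0.085},
  {"rot":[0,0,0],"dp":[-0.001,0.149,0],"jaw":0.085},
  {"rot":[0,0,0],"dp":[-0.001,0.149,0],"jaw":0.085},
  {"rot":[0,0,0],"dp":[-0.001,0.149,0],"jaw":0.085},
  {"rot":[0,0,0],"dp":[-0.001,0.149,0],"jaw":0.085},
])

```text
time: 39.6
position: [0.542, 0.2377, 0.0731]
tcp_rot: [0.565, -0.564, 0.425, -0.426]
force: [0.4, -0.6, -0.0]
gripper_width: 0.085
```

```bash
python3 -c "
from o2 import *
go((.541,.2364,.0708),16)
"
```

```text
t 39.6 P [0.542  0.2377 0.0731] F [ 0.4 -0.6 -0. ] w 0.085 j [-0.23  0.88 -0.47  1.77  0.63  0.64 -0.78]
axes
 [[ 0.276  0.002  0.961]
 [-0.961  0.001  0.276]
 [-0.    -1.     0.002]]
dp [ 0.001   0.0023 -0.0013] rot [-0.1  -0.   -0.01]
```

>>> servo_tool([
  {"rot":[0,0,0],"dp":[0.001,0.001,-0.001],"jaw":0.06},
  {"rot":[0,0,0],"dp":[0.001,0.001,-0.001],"jaw":0.045},
  {"rot":[0,0,0],"dp":[0.001,0.001,-0.001],"jaw":0.032},
  {"rot":[0,0,0],"dp":[0.001,0.001,-0.001],"jaw":0.03},
  {"rot":[0,0,0],"dp":[0.001,0.001,-0.001],"jaw":0.03},
  {"rot":[0,0,0],"dp":[0.001,0.001,-0.001],"jaw":0.03},
], newtons=20)

```text
time: 40.35
position: [0.5407, 0.2362, 0.0712]
tcp_rot: [0.565, -0.565, 0.425, -0.426]
force: [-0.4, -0.1, 2.9]
gripper_width: 0.0334
```

```bash
python3 -c "
from o2 import *
go((.541,.2364,.0708),16)
"
```

```text
t 40.35 P [0.5407 0.2362 0.0712] F [-0.4 -0.1  2.9] w 0.0334 j [-0.23  0.88 -0.47  1.78  0.63  0.64 -0.79]
axes
 [[ 0.276  0.     0.961]
 [-0.961 -0.     0.276]
 [ 0.    -1.     0.   ]]
dp [-0.0001  0.0004  0.0003] rot [-0.01  0.01  0.  ]
```

>>> servo_tool([
  {"rot":[0,0,0],"dp":[0,0,0],"jaw":0.025},
  {"rot":[0,0,0],"dp":[0,0,0],"jaw":0.025},
  {"rot":[0,0,0],"dp":[0,-0.01,0],"jaw":0.025},
  {"rot":[0,0,0],"dp":[0,-0.025,0],"jaw":0.025},
  {"rot":[0,0,0],"dp":[0,-0.05,0],"jaw":0.025},
  {"rot":[0,0,0],"dp":[0,-0.085,0],"jaw":0.025},
  {"rot":[0,0,0],"dp":[0,-0.115,0],"jaw":0.025},
  {"rot":[0,0,0],"dp":[0,-0.13,0],"jaw":0.025},
  {"rot":[0,0,0],"dp":[0,-0.13,0],"jaw":0.025},
  {"rot":[0,0,0],"dp":[0,-0.13,0],"jaw":0.025},
], newtons=45)

```text
time: 41.6
position: [0.5401, 0.2355, 0.2]
tcp_rot: [-0.564, 0.566, -0.426, 0.425]
force: [0.1, 0.6, -0.9]
gripper_width: 0.032
```

```bash
python3 -c "
from o2 import *
go((.5135,.0406,.2),16.2)
"
```

```text
t 41.6 P [0.5401 0.2355 0.2   ] F [ 0.1  0.6 -0.9] w 0.032 j [-0.16  0.71 -0.59  1.68  0.48  0.9  -0.66]
axes
 [[ 0.276 -0.002  0.961]
 [-0.961 -0.001  0.276]
 [ 0.001 -1.    -0.002]]
dp [ 0.18    0.0003 -0.0793] rot [ 0.12 -0.19  0.05]
```

>>> servo_tool([
  {"rot":[0,0,0],"dp":[0.025,0,-0.011],"jaw":0.025},
  {"rot":[0,0,0],"dp":[0.07,0,-0.031],"jaw":0.025},
  {"rot":[0,0,0],"dp":[0.12,0,-0.053],"jaw":0.025},
  {"rot":[0,0,0],"dp":[0.16,0,-0.071],"jaw":0.025},
  {"rot":[0,0,0],"dp":[0.18,0,-0.079],"jaw":0.025},
  {"rot":[0,0,0],"dp":[0.18,0,-0.079],"jaw":0.025},
  {"rot":[0,0,0],"dp":[0.18,0,-0.079],"jaw":0.025},
  {"rot":[0,0,0],"dp":[0.18,0,-0.079],"jaw":0.025},
  {"rot":[0,0,0],"dp":[0.18,0,-0.079],"jaw":0.025},
])

```text
time: 42.72
position: [0.5145, 0.0426, 0.2011]
tcp_rot: [0.565, -0.565, 0.425, -0.425]
force: [-0.2, -0.6, -0.9]
gripper_width: 0.032
```

```bash
python3 -c "
from o2 import *
go((.5135,.0406,.106),16.2)
"
```

```text
t 42.725 P [0.5145 0.0426 0.2011] F [-0.2 -0.6 -0.9] w 0.032 j [ 0.21  0.63 -0.62  1.9   0.51  0.78 -0.41]
axes
 [[ 0.277  0.     0.961]
 [-0.961  0.001  0.277]
 [-0.    -1.     0.   ]]
dp [ 0.0017  0.0951 -0.0015] rot [-0.02 -0.09 -0.03]
```

>>> servo_tool([
  {"rot":[0,0,0],"dp":[0.001,0.03,-0.001],"jaw":0.025},
  {"rot":[0,0,0],"dp":[0.001,0.07,-0.001],"jaw":0.025},
  {"rot":[0,0,0],"dp":[0.001,0.092,-0.001],"jaw":0.025},
  {"rot":[0,0,0],"dp":[0.001,0.095,-0.001],"jaw":0.025},
  {"rot":[0,0,0],"dp":[0.001,0.095,-0.001],"jaw":0.025},
  {"rot":[0,0,0],"dp":[0.001,0.095,-0.001],"jaw":0.025},
  {"rot":[0,0,0],"dp":[0.001,0.095,-0.001],"jaw":0.025},
])

```text
time: 43.6
position: [0.5143, 0.0402, 0.1069]
tcp_rot: [0.565, -0.564, 0.425, -0.426]
force: [0.4, 0.3, -1.3]
gripper_width: 0.0323
```

```bash
python3 -c "
from o2 import *
go((.5135,.0406,.0712),16.2)
P=(.5135,.0406)
held('r7',[ring(*P,.034,.0185)],.0592,[(0,.012),(.025,.015),(.026,.02)],dict(scene=(240,110,350,220)),6)
"
```

```text
t 43.6 P [0.5143 0.0402 0.1069] F [ 0.4  0.3 -1.3] w 0.0323 j [ 0.13  0.76 -0.49  1.98  0.66  0.56 -0.54]
axes
 [[ 0.276  0.002  0.961]
 [-0.961  0.     0.276]
 [ 0.    -1.     0.002]]
dp [-0.0006  0.0357 -0.0007] rot [-0.09 -0.21  0.02]
```

View pics/r7_scene.png

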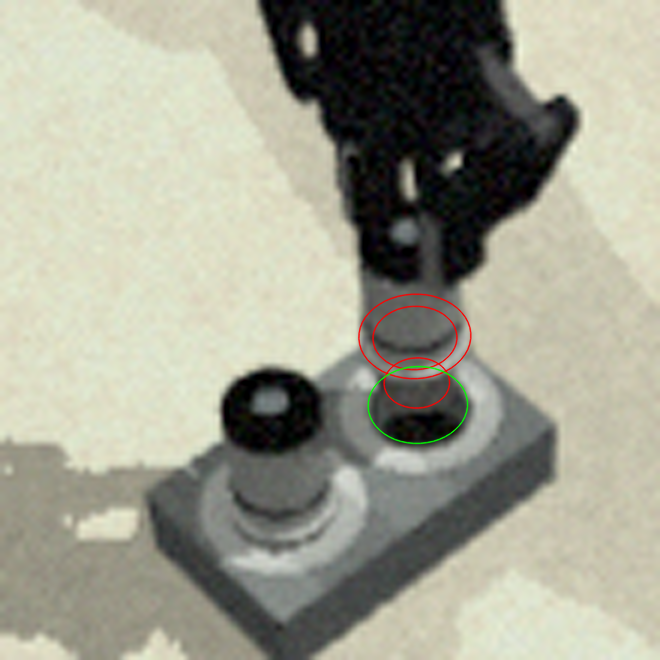

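>>> servo_tool([
  {"rot":[0,0,0],"dp":[-0.0005,0.006,-0.0005],"jaw":0.025},
  {"rot":[0,0,0],"dp":[-0.0005,0.012,-0.0005],"jaw":0.025},
  {"rot":[0,0,0],"dp":[-0.0005,0.018,-0.0005],"jaw":0.025},
  {"rot":[0,0,0],"dp":[-0.0005,0.024,-0.0005],"jaw":0.025},
  {"rot":[0,0,0],"dp":[-0.0005,0.03,-0.0005],"jaw":0.025},
  {"rot":[0,0,0],"dp":[-0.0005,0.033,-0.0005],"jaw":0.025},
  {"rot":[0,0,0],"dp":[-0.0005,0.034,-0.0005],"jaw":0.025},
  {"rot":[0,0,0],"dp":[-0.0005,0.034,-0.0005],"jaw":0.025},
])

```text
time: 44.65
position: [0.5132, 0.0405, 0.0722]
tcp_rot: [0.565, -0.565, 0.425, -0.426]
force: [0.7, -0.1, -0.5]
gripper_width: 0.0321
```

>>> servo_tool([
  {"rot":[0,0,0],"dp":[0,0.0005,0],"jaw":0.025},
  {"rot":[0,0,0],"dp":[0,0.001,0],"jaw":0.025},
  {"rot":[0,0,0],"dp":[0,0.001,0],"jaw":0.025},
])

```text
time: 45.02
position: [0.5133, 0.0405, 0.0714]
tcp_rot: [0.565, -0.565, 0.425, -0.426]
force: [0.1, -0.5, 1.5]
gripper_width: 0.032
```

>>> servo_tool([
  {"rot":[0,0,0],"dp":[0,0.0005,0],"jaw":0.025},
  {"rot":[0,0,0],"dp":[0,0.0005,0],"jaw":0.025},
  {"rot":[0,0,0],"dp":[0,-0.0005,0],"jaw":0.04},
  {"rot":[0,0,0],"dp":[0,-0.0005,0],"jaw":0.055},
  {"rot":[0,0,0],"dp":[0,-0.0005,0],"jaw":0.085},
  {"rot":[0,0,0],"dp":[0,-0.0005,0],"jaw":0.085},
  {"rot":[0,0,0],"dp":[0,-0.0005,0],"jaw":0.085},
  {"rot":[0,0,0],"dp":[0,-0.02,0],"jaw":0.085},
  {"rot":[0,0,0],"dp":[0,-0.06,0],"jaw":0.085},
  {"rot":[0,0,0],"dp":[0,-0.11,0],"jaw":0.085},
  {"rot":[0,0,0],"dp":[0,-0.16,0],"jaw":0.085},
  {"rot":[0,0,0],"dp":[0,-0.18,0],"jaw":0.085},
])

```text
time: 46.52
position: [0.5142, 0.041, 0.254]
tcp_rot: [0.566, -0.564, 0.424, -0.427]
force: [0.2, -0.2, 0.4]
gripper_width: 0.0848
```

>>> servo_tool([
  {"rot":[0,0,0],"dp":[-0.05,0,-0.04],"jaw":0.085},
  {"rot":[0,0,0],"dp":[-0.1,0,-0.08],"jaw":0.085},
  {"rot":[0,0,0],"dp":[-0.1,0,-0.08],"jaw":0.085},
  {"rot":[0,0,0],"dp":[-0.1,0,-0.08],"jaw":0.085},
])

```text
time: 47.02
position: [0.4091, 0.1144, 0.2512]
tcp_rot: [0.565, -0.565, 0.425, -0.426]
force: [0.6, -0.8, -0.2]
gripper_width: 0.085
```

```bash
python3 -c "
from o2 import *
held('r8',[],.0592,[],dict(scene=(110,80,430,310)),2.5) if 0 else None
a=cams.read_camera('scene');t=cams.read_camera('top')
cv2.imwrite('pics/f1.png',crop(cv2.convertScaleAbs(a,alpha=1.6),130,120,430,310,2.6))
cv2.imwrite('pics/f2.png',cv2.convertScaleAbs(t,alpha=1.6))
for c in ('high_1','wide_1','fluid'):
  for n in ('scene',):
    for d in cams.pinpoint(c,n): print(c,n,round(d['confidence'],2),np.round(d['location'],3))
print(st()[2]['time'],st()[2]['force'])
"
```

```text
high_1 scene 0.75 [0.516 0.037 0.016]
high_1 scene 0.58 [ 0.534 -0.026  0.007]
wide_1 scene 0.89 [ 0.495 -0.25   0.104]
wide_1 scene 0.56 [ 0.493 -0.182  0.099]
fluid scene 0.59 [ 0.732 -0.054  0.001]
47.275 [0.33974561 0.49510033 0.66117258]
```

View pics/f1.png

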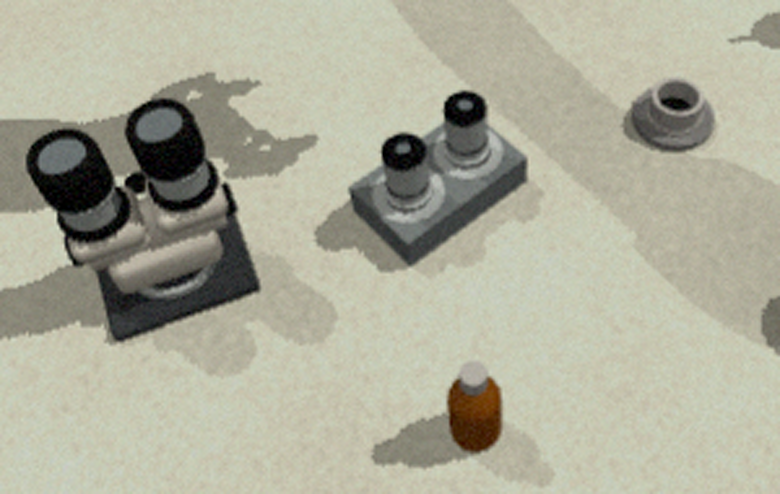

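View pics/f2.png

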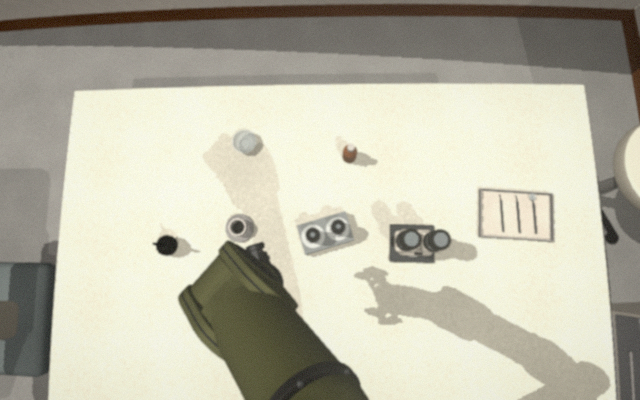

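```bash
python3 -c "
from bench import manip
print(manip.close_job())"
```

```text
the job is handed in; nothing more can be done
None
```

The eyepiece change is finished and handed in at about 47 s of the 120 s allowed. Both wide-field eyepieces are in the head's tubes, and both high-power ones are in the storage block's wells. One high-power eyepiece was parked in the cleaning post on the way, and the post is now empty again.

**Seating:**
- Each wide-field eyepiece went in with almost no sideways force and met firm contact at seated height (TCP 0.153 m, about 5 to 8 N). That matches the shoulder resting on the rim.
- Both high-power eyepieces touched the well floors at the expected height and were released there.

**Last pictures:**
- The scene and top views show all four eyepieces upright in the right places, with the gripper clear of everything.
- The amber bottle reads (0.732, −0.054), within about 4 mm of the first readings. That is the network's own accuracy, and the robot never went near the bottle.

**Disagreements:**
- No check failed. The scene camera's overlays sat about 1 pixel too high throughout, as a steady bias. I worked from relative positions and the top view instead, and the fits confirmed the positions.
- The gripper read 1 to 6 mm less than the stated grip diameters. Nothing slipped.

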